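# Set the length stop with the fold-out crank

## Robot

A 6-joint arm with a two-finger parallel gripper is mounted at the origin on the work surface. World frame = base frame: x ahead of the robot, y to its left, z up, the work surface at z = 0. Lengths are in m, angles in rad, forces in N, time in s.
With the tool pointing down it reaches from about 0.3 to 0.85 m from the base axis. Payload 5.4 kg.
Tool frame: the origin (TCP) lies midway between the tips of the shut fingers; the grasp point (between the pads) lies 19 mm behind it; x points along the fingers, y is the direction in which the jaws open and shut, and the axes are right-handed (so a half turn about x gives the same grasp; the last joint's range is limited). The gripper opens to 85 mm and grips with 20 to 120 N. Pads are 22 mm wide; open, the fingers measure 114 mm over their backs; the gripper's body (76 mm by 85 mm) begins 54 mm behind the grasp point. The pads swing forward as they close: fully open they stand 13 mm farther back than shut.
Start: joints at [1.033, 0.158, 1.597, -0, 1.386, -0.21], TCP at [0.185, 0.544, 0.231] pointing down, gripper open.
Joint ranges: [-2.91, 2.91], [-0.94, 2.29], [0.18, 2.7], [-1.29, 4.43], [0.17, 2.64], [-3, 3]. Speed limits (rad/s): [2.57, 2.57, 3.14, 3.14, 3.14, 3.14].

## Interface

Orientations are given as a unit quaternion [w, x, y, z].
In Python, from plant import env gives the robot as it stands.
- The arm moves only by the tool apply_moves, never from a script. Its argument "deltas" is a list of rows, each an object of numbers: "ax", "ay", "az": the turn, a rotation vector about the tool's x, y, z in units of 1.5 rad (1.0 is 1.5 rad); "tx", "ty", "tz": the shift along the tool's x, y, z in units of 0.15 m (1.0 is 0.15 m); "claw": the closure, from 0 (fully open) to 1 (shut). A call has 1 to 10 rows; each row is the pose to reach, as a shift and turn from the pose measured when the call began, along the tool's axes at that moment; what a row does not reach only later rows make up. A row lasts 1/8 s, in which the tool goes at most 62.5 mm and 10.7 degrees, less where a joint would pass 70% of its speed; a pose out of reach is approached as far as the arm can. A call with a number of a shift or a turn outside -1 to 1 is refused whole. A call with a gripper value outside its range is refused whole. The fingers move at their own pace and stop on an object; the grip force is fixed at half the most. Time passes only in rows, so rows that repeat a pose let the fingers close. It gives the time, the measured TCP pose, the force and the opening at its end, in the units of the state.
- env.read_state(): the state, without advancing time (a new reading comes with each control period).
- env.read_camera(name): name is "side" or "top" or "wrist"; returns a dict with "img" (480x640x3 uint8, red, green, blue), "fx", "fy", "cx", "cy" (pixels), "world_to_cam" (4x4, takes a point from world to camera coordinates). Camera axes: x right, y down, z forward; pixel columns grow to the right and rows downward; lengths in m; the calibration is good to about 2 mm. A picture is of the moment at which its call begins. There is no depth.
- env.sign_off(): hands the job in, once; it reports no verdict.
The state is a dict: "time_s": time; "joints": joint angles; "joint_vel": joint speeds; "tau": joint torques, N m; "tool_pos": TCP position; "orientation": TCP orientation; "ft_force": force on the tool from outside, world axes, zero at the start; "ft_torque": the same for the moment, N m; "finger_gap": finger opening in m.
Only numpy, scipy, OpenCV 4.12 (cv2) and the standard library are available. Lean on these libraries where they do the work, as an engineer would, in place of code of your own. Each camera call takes 0.05 s, during which the arm holds its last target.

## Task

Set the wire length stop for the next job: swing the crank's folded handle up until it stands fully upright, then crank with it until the red pointer on the carriage lies opposite the yellow clamp (ignore the grey one). Then fold the handle fully back down onto the crank arm, leaving the pointer at the yellow clamp and the things lying around where they are.

Things in the scene. Friction and masses are not known exactly. Their poses are not given: they have to be found in the camera images.
- crank_axis (a point): Point on the vertical turning axis of the crank, on the top face of its flat steel arm, about 102 mm above the table. The crank sits on a cream gearbox 110 x 110 mm, its top 85 mm above the table, fixed to the table on a dark base plate. The arm is 24 mm wide, 10 mm thick and reaches from 32 mm behind the axis to 68 mm ahead of it (handle end). The x axis of this point points along the arm from the axis to the handle end, z up; it turns with the crank
- crank (a joint): Crank angle in rad, growing counter-clockwise seen from above. Turns either way, about 10.6 rad each side of 0, with a light steady drag (0.06 N m), and stays where it is left. One turn counter-clockwise moves the carriage 50 mm away from the gearbox, clockwise 50 mm towards it; at 0 the carriage is in the middle of its travel
- handle_hinge (a point): Centre of the hinge of the folding handle, between two dark steel cheeks (32 mm over their outsides) at the arm's end: 55 mm from the crank axis, 20 mm above the arm's top face. The hinge's axis is horizontal and square to the arm. The x axis of this point points outwards along the arm
- handle (a joint): Fold angle of the handle in rad: 0 = folded flat, lying above the arm and pointing from the hinge inwards over the crank axis; 1.57 = swung up, standing upright above the arm's end (a stop at each end). Its hinge is stiff (0.06 N m), so it stays at whatever angle it is left
- handle_grip (a point): Point on the centre line of the handle, 60 mm from its hinge, the place to take hold. The handle is a round black plastic sleeve, 20 mm in diameter, from 16 to 80 mm from the hinge, that spins freely about its own length. Folded, its centre line lies 20 mm above the arm's top face (10 mm of air beneath the sleeve). The x axis of this point points along the handle towards the hinge
- pointer (a point): Tip of the red pointer (a fin 4 mm thick, with a red stripe running on across the carriage's top) on the dark steel carriage that slides on two rods beside the gearbox; about 75 mm above the table. Its y axis points along the rods, away from the gearbox
- yellow_clamp_mark (a point): Top of the yellow clamp, mid-width, on its side facing the carriage; about 66 mm above the table. The clamp is 10 mm wide along the rods and fixed on the aluminium bar beside them, on either side of the carriage. Its y axis points along the rods, away from the gearbox; the pointer is opposite the clamp when their offset along this axis is within the clamp's width (5 mm either way)
- grey_clamp_mark (a point): The same point on the grey clamp, the mark of another job, not to be used
- bin: Bystander: blue open plastic bin with terminals, 120 x 160 x 55 mm; origin at the centre of its underside
- spool: Bystander: white plastic spool standing on its flange, 90 mm across, 40 mm high; origin at the centre of its underside
- screwdriver: Bystander: red-handled screwdriver lying on the table, 200 mm long, 26 mm thick; origin at its middle, on the table

How it is judged:
By the outcome, as a careful person would: the job done as asked, in the order asked, and still so for the second after the job is handed in, with the robot touching nothing.
It also fails if it takes over 72 s, if anything falls off the work surface, if the arm or the gripper's body presses on something with over 40 N, if the wrist force passes 120 N, or if a joint passes its speed limit or range.

## Working session

There is one attempt and no reset: what is moved stays moved. The work goes in short steps, Python scripts to look and compute and a tool call to move; the robot and the scene stay as the last step left them, time stands still between calls to the robot, and variables do not carry over. Pictures are saved under pics/ and viewed, and the job is handed in when it is done.

Besides the shell and the picture viewer there is one more tool, called after ">>>" as a command line: name --argument value ..., lists and objects as JSON in quotes. apply_moves: Moves the arm, as the interface text tells. Shifts and turns lie within -1 to 1; 1 stands for 0.15 m of shift or 1.5 rad of turn. Its arguments: {"type":"object","properties":{"deltas":{"type":"array","items":{"type":"object","properties":{"ax":{"type":"number"},"ay":{"type":"number"},"az":{"type":"number"},"tx":{"type":"number"},"ty":{"type":"number"},"tz":{"type":"number"},"claw":{"type":"number"}}}}},"required":["deltas"]}

```bash
ls; mkdir -p pics
python3 - <<'E'
from plant import env
import cv2
s=env.read_state();print(s)
for n in ("side","top","wrist"):
    c=env.read_camera(n);cv2.imwrite(f"pics/{n}0.png",c["img"][:,:,::-1]);print(n,c["fx"],c["fy"],c["cx"],c["cy"],c["world_to_cam"])
E
```

```text
pics
{'time_s': 0.0, 'joints': array([ 1.03289912e+00,  1.59050047e-01,  1.59827686e+00, -2.23578980e-05,
        1.38619846e+00, -2.10065676e-01]), 'joint_vel': array([ 0.00068757, -0.0003128 ,  0.00185364,  0.00066065,  0.0003218 ,
        0.00066228]), 'tau': array([ 1.40822991e-03, -3.96003449e+01, -3.31433666e+01, -1.96614360e-05,
        8.57638253e-03,  1.80263237e-05]), 'tool_pos': array([0.18482789, 0.54383025, 0.230294  ]), 'orientation': array([ 0.69738614,  0.1147472 ,  0.69787094, -0.11602504]), 'ft_force': array([-0.67287695, -0.49157397, -0.75363106]), 'ft_torque': array([-0.04516953, -0.00286074, -0.02161089]), 'finger_gap': 0.08538881108709431}
side 464.3241875457349 464.3241875457349 320.4530243278408 239.87354740537194 [[ 0.97308558 -0.22974255 -0.01796719 -0.57789493]
 [-0.19014342 -0.75641711 -0.62584234  0.14049348]
 [ 0.13019193  0.6124145  -0.77974262  0.69521483]
 [ 0.          0.          0.          1.        ]]
top 448.1190424389349 448.1190424389349 318.9404318772546 231.3108016215405 [[-0.0219288  -0.9995398  -0.02095983 -0.04167012]
 [-0.98469901  0.02521896 -0.17242932  0.58244694]
 [ 0.17287856  0.01685796 -0.98479887  0.66634615]
 [ 0.          0.          0.          1.        ]]
wrist 428.40093691819874 428.40093691819874 319.169426367518 240.67487559234476 [[ 0.32353408  0.94621367 -0.00232078 -0.57329354]
 [ 0.89977808 -0.30689581  0.31018441 -0.03913705]
 [ 0.2927885  -0.10244342 -0.95067357  0.38120535]
 [ 0.          0.          0.          1.        ]]
```

View pics/side0.png

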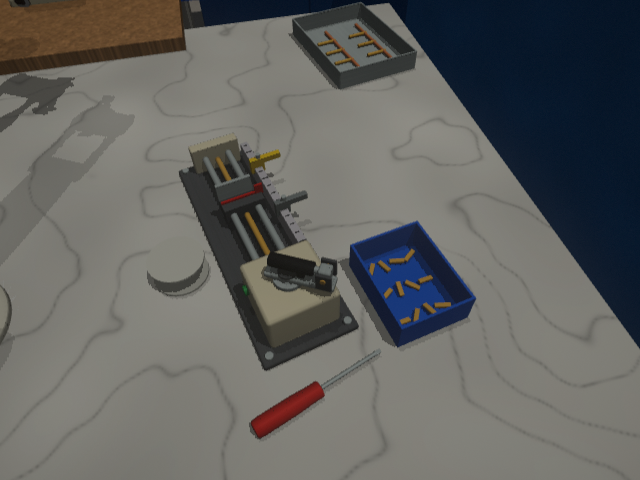

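View pics/top0.png

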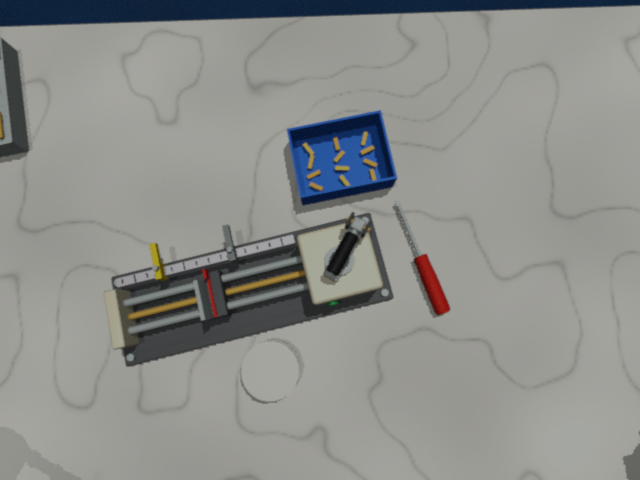

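View pics/wrist0.png

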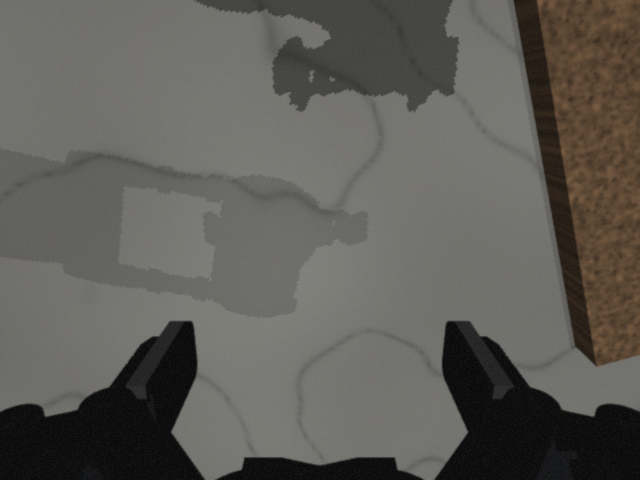

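```bash
cat > h.py <<'E'
import numpy as np, cv2
from plant import env
from scipy.spatial.transform import Rotation as R
def cam(n,fn=None,crop=None,k=1):
    c=env.read_camera(n)
    if fn:
        im=c["img"][:,:,::-1]
        if crop: x0,y0,x1,y1=crop; im=im[y0:y1,x0:x1]
        cv2.imwrite("pics/"+fn,cv2.resize(im,None,fx=k,fy=k,interpolation=cv2.INTER_CUBIC))
    return c
def ray(c,u,v):
    T=np.array(c["world_to_cam"]);Rm=T[:3,:3];o=-Rm.T@T[:3,3]
    d=Rm.T@np.array([(u-c["cx"])/c["fx"],(v-c["cy"])/c["fy"],1]);return o,d
def atz(c,u,v,z):
    o,d=ray(c,u,v);return o+d*(z-o[2])/d[2]
def proj(c,p):
    T=np.array(c["world_to_cam"]);q=T[:3,:3]@np.array(p)+T[:3,3]
    return np.array([c["fx"]*q[0]/q[2]+c["cx"],c["fy"]*q[1]/q[2]+c["cy"]])
E
python3 - <<'E'
from h import *
for n,cr in (("top",(100,200,400,370)),("side",(170,120,370,370))):
    c=cam(n,n+"1.png",cr,2.6 if n=="top" else 2.4); print(ray(c,320,240)[0])
    cam(n,n+"2.png",(290,200,400,310) if n=="top" else (230,230,350,320),5)
E
```

```text
[ 0.45742418 -0.06757288  0.75577446]
[ 0.49854378 -0.45225502  0.61963225]
```

View pics/top1.png

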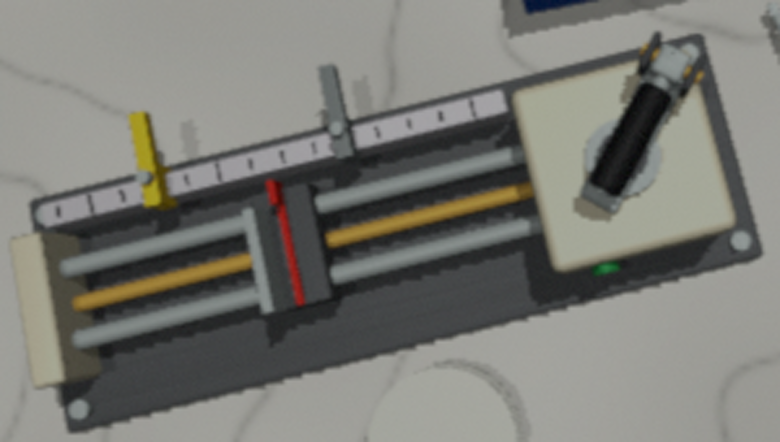

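View pics/top2.png

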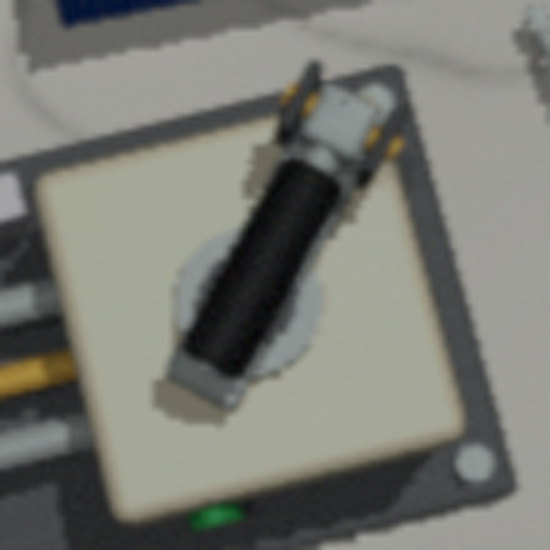

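View pics/side1.png

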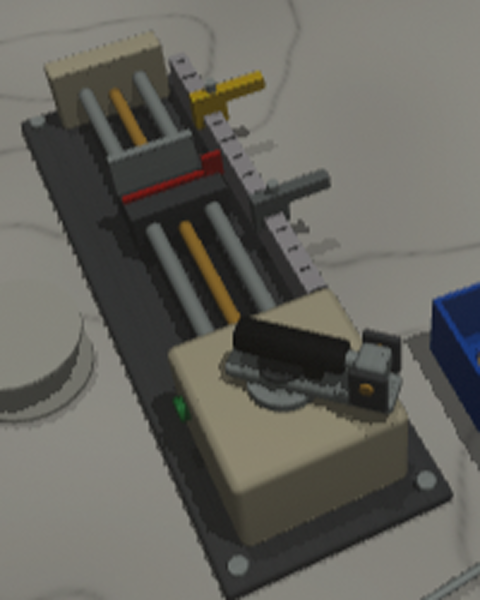

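View pics/side2.png

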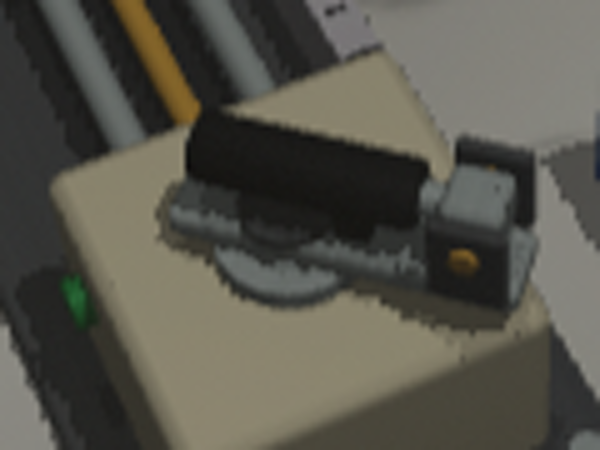

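Run:
```python
from h import *
t=cam("top");s=cam("side")
T1=lambda x,y:(100+x/2.6,200+y/2.6)
T2=lambda x,y:(290+x/5,200+y/5)
S1=lambda x,y:(170+x/2.4,120+y/2.4)
S2=lambda x,y:(230+x/5,230+y/5)
def p(l,c,uv,z): print(l,np.round(atz(c,*uv,z),4))
for q in ((37,180),(465,430),(125,520),(400,85)): p("gbox",t,T2(*q),.085)
p("disk c",t,T2(249,308),.087)
p("handle inner",t,T2(208,378),.122+0);p("sleeve ends mid a",t,T2(214,362),.122);p("sleeve b",t,T2(315,170),.122)
p("hinge blk",t,T2(338,120),.130)
p("cheek nuts",t,T2(290,97),.122);p("cheek nuts",t,T2(395,147),.122)
p("pointer tip",t,T1(272,184),.075);p("stripe end",t,T1(299,302),.075)
p("yellow",t,T1(155,192),.066);p("yellow far",t,T1(139,114),.066)
p("grey",t,T1(343,140),.066)
p("S pointer",s,S1(220,155),.075);p("S yellow",s,S1(198,102),.066);p("S yellow far",s,S1(265,76),.066)
p("S stripe end",s,S1(124,198),.075)
p("S sleeve inner",s,S2(205,140),.122);p("S sleeve outer",s,S2(412,190),.122);p("S nut",s,S2(462,262),.122)
for n in (T1(45,215),T1(497,102)): p("scale",t,n,.05)
```

```text
gbox [ 0.5688 -0.0232  0.085 ]
gbox [ 0.4904 -0.1493  0.085 ]
gbox [ 0.4663 -0.0479  0.085 ]
gbox [ 0.5953 -0.1344  0.085 ]
disk c [ 0.528  -0.0863  0.087 ]
handle inner [ 0.5048 -0.0732  0.122 ]
sleeve ends mid a [ 0.5093 -0.075   0.122 ]
sleeve b [ 0.5635 -0.1054  0.122 ]
hinge blk [ 0.5764 -0.112   0.13  ]
cheek nuts [ 0.585 -0.099  0.122]
cheek nuts [ 0.5696 -0.1286  0.122 ]
pointer tip [0.5202 0.12   0.075 ]
stripe end [0.4517 0.1028 0.075 ]
yellow [0.518  0.1925 0.066 ]
yellow far [0.5652 0.2041 0.066 ]
grey [0.5464 0.0804 0.066 ]
S pointer [0.5215 0.1146 0.075 ]
S yellow [0.5146 0.1831 0.066 ]
S yellow far [0.5677 0.1993 0.066 ]
S stripe end [0.4524 0.0898 0.075 ]
S sleeve inner [ 0.5104 -0.0755  0.122 ]
S sleeve outer [ 0.5605 -0.1049  0.122 ]
S nut [ 0.568 -0.13   0.122]
scale [0.507  0.2654 0.05  ]
scale [ 0.5696 -0.0109  0.05  ]
```

```bash
cat >> h.py <<'E'
A=np.array([.5293,-.0865])
def frame(out_deg,flip=False,tilt=0):
    a=np.radians(out_deg);z=np.array([np.cos(a),np.sin(a),0]);x=np.array([0,0,-1.])
    if flip: z=-z
    y=np.cross(z,x);M=np.c_[x,y,z]
    return M@R.from_rotvec([0,tilt,0]).as_matrix()
def to(pos,M):
    s=env.read_state();q=s["orientation"];C=R.from_quat(q,scalar_first=True)
    d=C.inv().apply(np.array(pos)-s["tool_pos"])/.15
    r=(C.inv()*R.from_matrix(M)).as_rotvec()/1.5
    print("t",np.round(d,3),"a",np.round(r,3),"pos",np.round(s["tool_pos"],4),"t=%.2f"%s["time_s"])
    return d,r
E
python3 - <<'E'
from h import *
s=env.read_state();print(R.from_quat(s["orientation"],scalar_first=True).as_matrix().round(3))
for f in (False,True): to([.525,-.084,.2],frame(-29,f))
E
```

```text
[[-0.     0.322  0.947]
 [-0.     0.947 -0.322]
 [-1.    -0.    -0.   ]]
t [ 0.208 -3.236  3.494] a [ 0.119 -0.     0.   ] pos [0.1851 0.5443 0.2312] t=0.45
t [ 0.208 -3.236  3.494] a [-1.975 -0.    -0.   ] pos [0.1851 0.5443 0.2312] t=0.45
```

>>> apply_moves --deltas '[{"ty": -0.25, "tz": 0.25, "tx": 0.05}, {"ty": -0.5, "tz": 0.5, "tx": 0.1}, {"ty": -0.75, "tz": 0.75, "tx": 0.1}, {"ty": -0.95, "tz": 1.0, "tx": 0.1}]'

```text
validation failed for argument at $.de...
```

>>> apply_moves --deltas '[{"ty": -0.25, "tz": 0.25}, {"ty": -0.5, "tz": 0.5}, {"ty": -0.75, "tz": 0.75}, {"ty": -0.95, "tz": 1.0}]'

```text
validation failed for argument at $.de...
```

>>> apply_moves --deltas '[{"ty": -0.25, "tz": 0.25}, {"ty": -0.5, "tz": 0.5}, {"ty": -0.7, "tz": 0.75}, {"ty": -0.8, "tz": 0.9}]'

```text
validation failed for argument at $.de...
```

Run:
```python
from h import *
print(env.read_state()["joints"].round(3))
to([.525,-.084,.2],frame(-29))
```

```text
[ 1.033  0.158  1.597  0.     1.386 -0.21 ]
t [ 0.208 -3.236  3.494] a [ 0.119 -0.     0.   ] pos [0.1851 0.5443 0.2312] t=0.45
```

>>> apply_moves --deltas '[{"tx": 0.05, "ty": -0.25, "tz": 0.25, "ax": 0, "ay": 0, "az": 0, "claw": 0}, {"tx": 0.1, "ty": -0.5, "tz": 0.5, "ax": 0, "ay": 0, "az": 0, "claw": 0}, {"tx": 0.1, "ty": -0.75, "tz": 0.75, "ax": 0, "ay": 0, "az": 0, "claw": 0}, {"tx": 0.1, "ty": -0.95, "tz": 1.0, "ax": 0, "ay": 0, "az": 0, "claw": 0}]'

```text
time_s: 0.95
tool_pos: [0.2816, 0.3595, 0.2162]
orientation: [0.698, 0.115, 0.698, -0.115]
ft_force: [1.1, 0.3, 0.2]
finger_gap: 0.0852
```

>>> apply_moves --deltas '[{"tx": 0, "ty": -0.25, "tz": 0.25, "ax": 0, "ay": 0, "az": 0, "claw": 0}, {"tx": 0, "ty": -0.5, "tz": 0.5, "ax": 0, "ay": 0, "az": 0, "claw": 0}, {"tx": 0, "ty": -0.75, "tz": 0.75, "ax": 0, "ay": 0, "az": 0, "claw": 0}, {"tx": 0, "ty": -1.0, "tz": 1.0, "ax": 0, "ay": 0, "az": 0, "claw": 0}]'

```text
time_s: 1.45
tool_pos: [0.376, 0.1677, 0.2166]
orientation: [0.698, 0.115, 0.697, -0.115]
ft_force: [0.4, 0.7, -0.8]
finger_gap: 0.0853
```

>>> apply_moves --deltas '[{"tx": 0, "ty": -0.25, "tz": 0.25, "ax": 0, "ay": 0, "az": 0, "claw": 0}, {"tx": 0, "ty": -0.5, "tz": 0.5, "ax": 0, "ay": 0, "az": 0, "claw": 0}, {"tx": 0, "ty": -0.75, "tz": 0.75, "ax": 0, "ay": 0, "az": 0, "claw": 0}, {"tx": 0, "ty": -0.9, "tz": 1.0, "ax": 0, "ay": 0, "az": 0, "claw": 0}]'

```text
time_s: 1.95
tool_pos: [0.4753, -0.0105, 0.217]
orientation: [0.698, 0.116, 0.697, -0.116]
ft_force: [0.0, 0.5, -0.0]
finger_gap: 0.0854
```

Run:
```python
from h import *
print(env.read_state()["joints"].round(3))
to([.525,-.084,.2],frame(-29))
```

```text
[-0.277 -0.096  1.886  0.     1.349 -1.519]
t [ 0.114 -0.357  0.472] a [ 0.118  0.001 -0.001] pos [ 0.4753 -0.0105  0.217 ] t=1.95
```

>>> apply_moves --deltas '[{"tx": 0.1, "ty": -0.2, "tz": 0.25, "ax": 0.06, "ay": 0, "az": 0, "claw": 0}, {"tx": 0.115, "ty": -0.357, "tz": 0.472, "ax": 0.118, "ay": 0, "az": 0, "claw": 0}, {"tx": 0.115, "ty": -0.357, "tz": 0.472, "ax": 0.118, "ay": 0, "az": 0, "claw": 0}]'

```text
time_s: 2.33
tool_pos: [0.5257, -0.0861, 0.1994]
orientation: [0.685, 0.178, 0.684, -0.178]
ft_force: [0.1, -0.5, 0.5]
finger_gap: 0.0853
```

Run:
```python
from h import *
c=cam("wrist","w1.png")
to([.525,-.084,.106],frame(-29))
for n,p in dict(axis=(*A,.102),hinge=(.577,-.113,.122),grip=(.525,-.084,.122),end=(.507,-.074,.122)).items(): print(n,proj(c,p).round())
```

```text
t [ 0.624  0.003 -0.003] a [-0.001  0.001 -0.001] pos [ 0.5251 -0.0847  0.1996] t=2.38
axis [323. 248.]
hinge [323. 347.]
grip [323. 251.]
end [323. 215.]
```

View pics/w1.png

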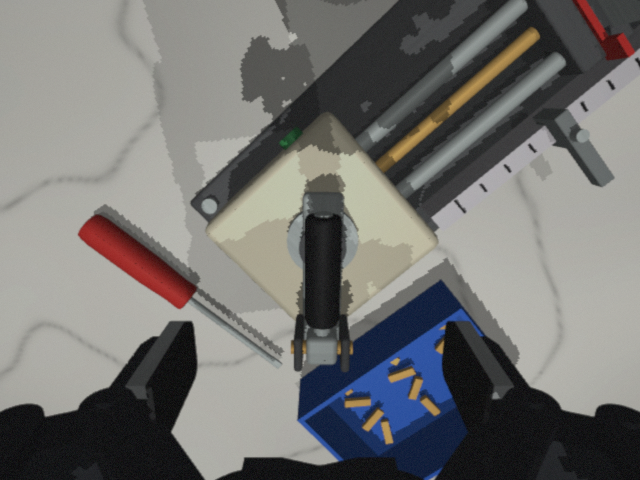

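>>> apply_moves --deltas '[{"tx": 0.25, "ty": 0, "tz": 0, "ax": 0, "ay": 0, "az": 0, "claw": 0}, {"tx": 0.5, "ty": 0, "tz": 0, "ax": 0, "ay": 0, "az": 0, "claw": 0}, {"tx": 0.615, "ty": 0.003, "tz": 0, "ax": 0, "ay": 0, "az": 0, "claw": 0}, {"tx": 0.615, "ty": 0.003, "tz": 0, "ax": 0, "ay": 0, "az": 0, "claw": 0.4}, {"tx": 0.615, "ty": 0.003, "tz": 0, "ax": 0, "ay": 0, "az": 0, "claw": 1}, {"tx": 0.615, "ty": 0.003, "tz": 0, "ax": 0, "ay": 0, "az": 0, "claw": 1}, {"tx": 0.615, "ty": 0.003, "tz": 0, "ax": 0, "ay": 0, "az": 0, "claw": 1}]'

```text
time_s: 3.25
tool_pos: [0.5263, -0.0845, 0.1086]
orientation: [0.686, 0.178, 0.683, -0.177]
ft_force: [-0.1, 1.5, 4.2]
finger_gap: 0.0182
```

Run:
```python
import numpy as np
for th in (8,16,24,32,40,48,56):
    t=np.radians(th);print(th,np.round([(-.06*np.sin(t)-.019*(1-np.cos(t)))/.15,(.06*(1-np.cos(t))-.019*np.sin(t))/.15,t/1.5],3))
```

```text
8 [-0.057 -0.014  0.093]
16 [-0.115 -0.019  0.186]
24 [-0.174 -0.017  0.279]
32 [-0.231 -0.006  0.372]
40 [-0.287  0.012  0.465]
48 [-0.339  0.038  0.559]
56 [-0.387  0.071  0.652]
```

>>> apply_moves --deltas '[{"tx": -0.057, "ty": 0, "tz": -0.014, "ax": 0, "ay": 0.093, "az": 0, "claw": 1}, {"tx": -0.115, "ty": 0, "tz": -0.019, "ax": 0, "ay": 0.186, "az": 0, "claw": 1}, {"tx": -0.174, "ty": 0, "tz": -0.017, "ax": 0, "ay": 0.279, "az": 0, "claw": 1}, {"tx": -0.231, "ty": 0, "tz": -0.006, "ax": 0, "ay": 0.372, "az": 0, "claw": 1}, {"tx": -0.231, "ty": 0, "tz": -0.006, "ax": 0, "ay": 0.372, "az": 0, "claw": 1}]'

```text
time_s: 3.88
tool_pos: [0.5275, -0.0853, 0.1415]
orientation: [0.472, 0.22, 0.845, -0.122]
ft_force: [5.5, -1.8, -4.4]
finger_gap: 0.0179
```

Run:
```python
from h import *
print(env.read_state()["joints"].round(3))
cam("side","s3.png",(200,130,400,330),3)
```

```text
[-0.416  0.562  1.359  0.052  1.771 -1.483]
```

View pics/s3.png

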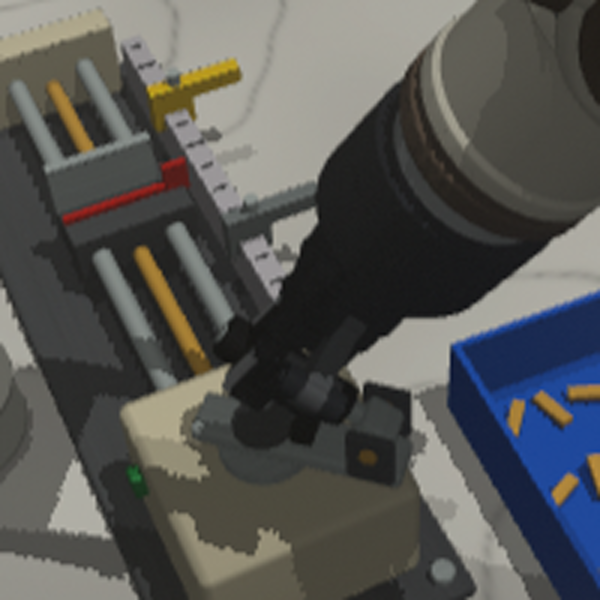

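>>> apply_moves --deltas '[{"tx": -0.057, "ty": 0, "tz": -0.014, "ax": 0, "ay": 0.093, "az": 0, "claw": 1}, {"tx": -0.115, "ty": 0, "tz": -0.019, "ax": 0, "ay": 0.186, "az": 0, "claw": 1}, {"tx": -0.174, "ty": 0, "tz": -0.017, "ax": 0, "ay": 0.279, "az": 0, "claw": 1}, {"tx": -0.174, "ty": 0, "tz": -0.017, "ax": 0, "ay": 0.279, "az": 0, "claw": 1}]'

```text
time_s: 4.42
tool_pos: [0.538, -0.0915, 0.1619]
orientation: [0.286, 0.241, 0.924, -0.074]
ft_force: [4.2, -1.5, -7.0]
finger_gap: 0.0177
```

Run:
```python
from h import *
s=env.read_state()
print(s["joints"].round(3));C=R.from_quat(s["orientation"],scalar_first=True).as_matrix();print(C.round(3), s["tool_pos"]-.019*C[:,0])
cam("side","s4.png",(200,130,400,330),3)
```

```text
[-0.429  0.89   0.996  0.085  2.223 -1.475]
[[-0.72   0.488  0.494]
 [ 0.403  0.873 -0.274]
 [-0.565  0.002 -0.825]] [ 0.5516571  -0.09913601  0.17267303]
```

View pics/s4.png

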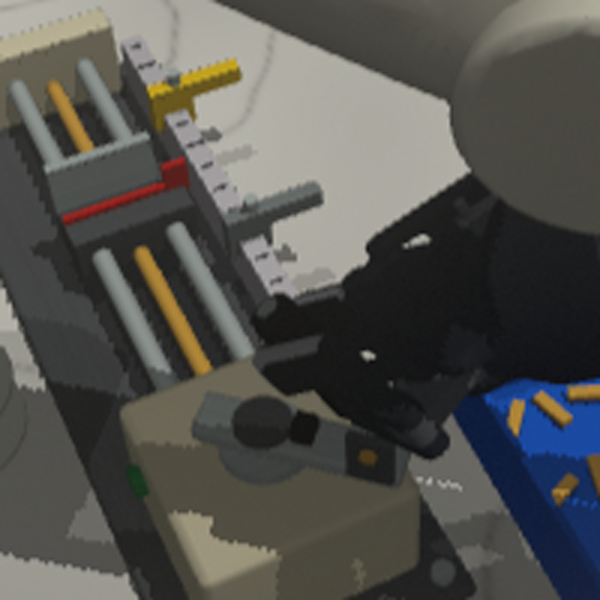

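>>> apply_moves --deltas '[{"tx": 0, "ty": 0, "tz": 0, "ax": 0, "ay": 0, "az": 0, "claw": 0.3}, {"tx": 0, "ty": 0, "tz": 0, "ax": 0, "ay": 0, "az": 0, "claw": 0}, {"tx": 0, "ty": 0, "tz": 0, "ax": 0, "ay": 0, "az": 0, "claw": 0}, {"tx": -0.25, "ty": 0, "tz": 0, "ax": 0, "ay": 0, "az": 0, "claw": 0}, {"tx": -0.5, "ty": 0, "tz": 0, "ax": 0, "ay": 0, "az": 0, "claw": 0}, {"tx": -0.5, "ty": 0, "tz": 0, "ax": 0, "ay": 0, "az": 0, "claw": 0}]'

```text
time_s: 5.22
tool_pos: [0.5936, -0.1228, 0.207]
orientation: [0.292, 0.241, 0.923, -0.075]
ft_force: [-0.7, 0.2, -0.2]
finger_gap: 0.0854
```

Run:
```python
from h import *
cam("side","s5.png",(200,130,400,330),3)
u=np.array([np.cos(np.radians(-29)),np.sin(np.radians(-29))])
for r,z in ((-.027,.24),(-.027,.165)):
    to([*(A+r*u),z],frame(-29))
```

```text
t [ 0.414  0.    -0.568] a [-0.001 -0.641 -0.002] pos [ 0.5927 -0.122   0.2057] t=5.28
t [ 0.7   -0.    -0.158] a [-0.001 -0.641 -0.002] pos [ 0.5927 -0.122   0.2057] t=5.28
```

View pics/s5.png

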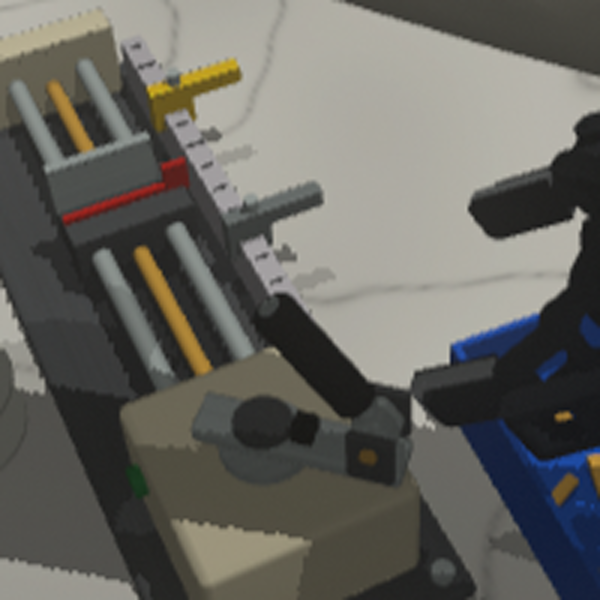

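Run:
```python
from h import *
u=np.array([np.cos(np.radians(-29)),np.sin(np.radians(-29))])
for r,z,t in ((.065,.27,.6),(.03,.28,.3),(-.027,.26,0),(-.028,.165,0)):
    to([*(A+r*u),z],frame(-29,False,t))
```

```text
t [-0.203  0.003 -0.381] a [-0.001 -0.241 -0.002] pos [ 0.5927 -0.122   0.2057] t=5.28
t [-0.05   0.002 -0.569] a [-0.001 -0.441 -0.002] pos [ 0.5927 -0.122   0.2057] t=5.28
t [ 0.338  0.001 -0.677] a [-0.001 -0.641 -0.002] pos [ 0.5927 -0.122   0.2057] t=5.28
t [ 0.706 -0.001 -0.162] a [-0.001 -0.641 -0.002] pos [ 0.5927 -0.122   0.2057] t=5.28
```

>>> apply_moves --deltas '[{"tx": -0.1, "ty": 0, "tz": -0.2, "ax": 0, "ay": -0.12, "az": 0, "claw": 0}, {"tx": -0.2, "ty": 0, "tz": -0.38, "ax": 0, "ay": -0.24, "az": 0, "claw": 0.5}, {"tx": -0.12, "ty": 0, "tz": -0.48, "ax": 0, "ay": -0.34, "az": 0, "claw": 1}, {"tx": -0.05, "ty": 0, "tz": -0.57, "ax": 0, "ay": -0.44, "az": 0, "claw": 1}, {"tx": 0.14, "ty": 0, "tz": -0.62, "ax": 0, "ay": -0.54, "az": 0, "claw": 1}, {"tx": 0.34, "ty": 0, "tz": -0.68, "ax": 0, "ay": -0.64, "az": 0, "claw": 1}, {"tx": 0.34, "ty": 0, "tz": -0.68, "ax": 0, "ay": -0.64, "az": 0, "claw": 1}]'

```text
time_s: 6.15
tool_pos: [0.4971, -0.0688, 0.2548]
orientation: [0.681, 0.179, 0.688, -0.176]
ft_force: [0.5, 0.5, -0.9]
finger_gap: -0.0001
```

Run:
```python
from h import *
cam("wrist","w2.png")
u=np.array([np.cos(np.radians(-29)),np.sin(np.radians(-29))])
for r,z in ((-.028,.165),(.037,.165)):
    to([*(A+r*u),z],frame(-29))
```

```text
t [ 0.616 -0.     0.034] a [-0.001 -0.005 -0.001] pos [ 0.5008 -0.0708  0.2575] t=6.20
t [0.613 0.    0.468] a [-0.001 -0.005 -0.001] pos [ 0.5008 -0.0708  0.2575] t=6.20
```

View pics/w2.png

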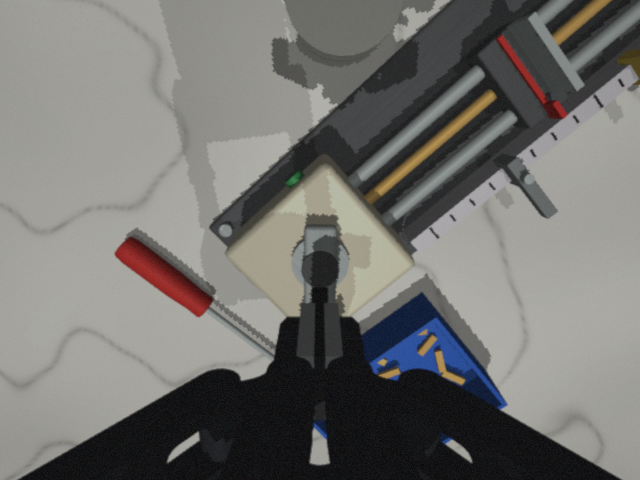

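>>> apply_moves --deltas '[{"tx": 0.3, "ty": 0, "tz": 0.0, "ax": 0, "ay": 0, "az": 0, "claw": 1}, {"tx": 0.6, "ty": 0, "tz": 0.03, "ax": 0, "ay": 0, "az": 0, "claw": 1}, {"tx": 0.615, "ty": 0, "tz": 0.03, "ax": 0, "ay": 0, "az": 0, "claw": 1}, {"tx": 0.615, "ty": 0, "tz": 0.1, "ax": 0, "ay": 0, "az": 0, "claw": 1}, {"tx": 0.615, "ty": 0, "tz": 0.18, "ax": 0, "ay": 0, "az": 0, "claw": 1}, {"tx": 0.615, "ty": 0, "tz": 0.26, "ax": 0, "ay": 0, "az": 0, "claw": 1}, {"tx": 0.615, "ty": 0, "tz": 0.34, "ax": 0, "ay": 0, "az": 0, "claw": 1}, {"tx": 0.615, "ty": 0, "tz": 0.4, "ax": 0, "ay": 0, "az": 0, "claw": 1}, {"tx": 0.615, "ty": 0, "tz": 0.4, "ax": 0, "ay": 0, "az": 0, "claw": 1}]'

```text
time_s: 7.32
tool_pos: [0.5533, -0.1, 0.1648]
orientation: [0.682, 0.179, 0.687, -0.177]
ft_force: [-0.0, 0.1, 0.3]
finger_gap: -0.0005
```

Run:
```python
from h import *
cam("side","s6.png",(200,130,400,330),3)
s=env.read_state();print(s["ft_force"].round(1),s["ft_torque"].round(2))
u=np.array([np.cos(np.radians(-29)),np.sin(np.radians(-29))])
print((s["tool_pos"][:2]-A)@u)
```

```text
[ 0.  -0.7 -0.3] [-0.01  0.03 -0.02]
0.027079752752253376
```

View pics/s6.png

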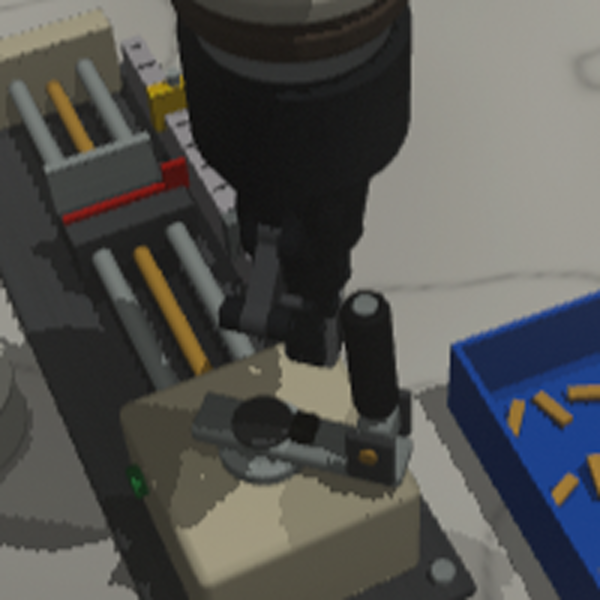

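>>> apply_moves --deltas '[{"tx": 0, "ty": 0, "tz": 0.03, "ax": 0, "ay": 0, "az": 0, "claw": 1}, {"tx": 0, "ty": 0, "tz": 0.05, "ax": 0, "ay": 0, "az": 0, "claw": 1}, {"tx": 0, "ty": 0, "tz": 0.07, "ax": 0, "ay": 0, "az": 0, "claw": 1}, {"tx": 0, "ty": 0, "tz": 0.07, "ax": 0, "ay": 0, "az": 0, "claw": 1}]'

```text
time_s: 7.88
tool_pos: [0.5599, -0.1033, 0.1647]
orientation: [0.68, 0.179, 0.689, -0.176]
ft_force: [-10.6, 4.7, 8.7]
finger_gap: 0.0001
```

>>> apply_moves --deltas '[{"tx": 0, "ty": 0, "tz": -0.1, "ax": 0, "ay": 0, "az": 0, "claw": 1}, {"tx": 0, "ty": 0, "tz": -0.15, "ax": 0, "ay": 0, "az": 0, "claw": 1}, {"tx": -0.3, "ty": 0, "tz": -0.15, "ax": 0, "ay": 0, "az": 0, "claw": 1}, {"tx": -0.55, "ty": 0, "tz": -0.1, "ax": 0, "ay": 0, "az": 0, "claw": 0.5}, {"tx": -0.55, "ty": 0, "tz": 0.0, "ax": 0, "ay": 0, "az": 0, "claw": 0}, {"tx": -0.55, "ty": 0, "tz": 0.0, "ax": 0, "ay": 0, "az": 0, "claw": 0}]'

```text
time_s: 8.62
tool_pos: [0.5614, -0.1044, 0.2474]
orientation: [0.68, 0.179, 0.689, -0.176]
ft_force: [0.1, -0.2, 0.2]
finger_gap: 0.0545
```

Run:
```python
from h import *
cam("side","s7.png",(200,130,400,330),3);c=cam("wrist","w3.png")
u=np.array([np.cos(np.radians(-29)),np.sin(np.radians(-29))])
for z in (.26,.168):
    to([*(A+.055*u),z],frame(-29))
for z in (.122,.202): print(proj(c,[*(A+.055*u),z]).round())
```

```text
t [-0.093  0.     0.129] a [-0.001 -0.01  -0.   ] pos [ 0.5603 -0.1037  0.2463] t=8.72
t [0.52  0.    0.138] a [-0.001 -0.01  -0.   ] pos [ 0.5603 -0.1037  0.2463] t=8.72
[320. 260.]
[321. 316.]
```

View pics/s7.png

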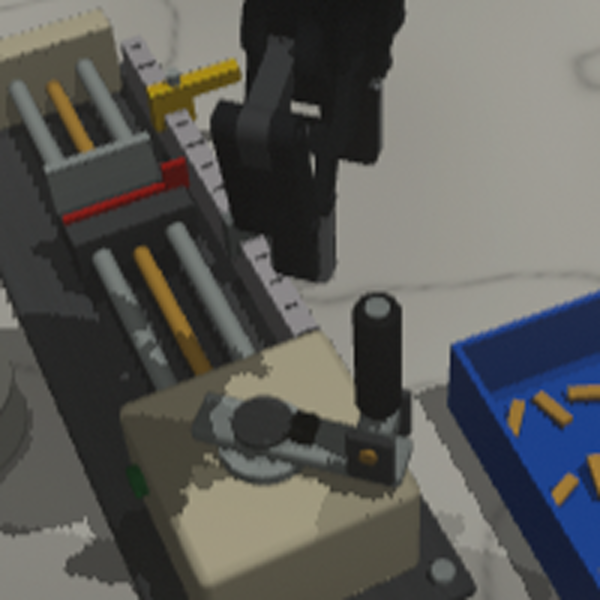

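View pics/w3.png

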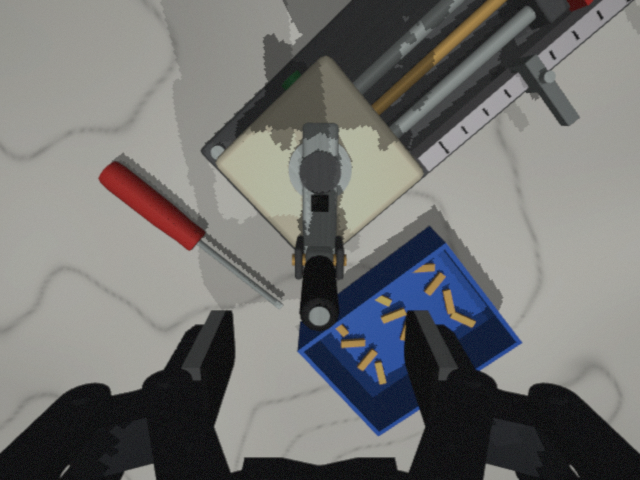

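>>> apply_moves --deltas '[{"tx": 0, "ty": 0, "tz": 0.13, "ax": 0, "ay": -0.01, "az": 0, "claw": 0}, {"tx": 0, "ty": 0, "tz": 0.137, "ax": 0, "ay": -0.01, "az": 0, "claw": 0}, {"tx": 0.25, "ty": 0, "tz": 0.137, "ax": 0, "ay": -0.01, "az": 0, "claw": 0}, {"tx": 0.5, "ty": 0, "tz": 0.137, "ax": 0, "ay": -0.01, "az": 0, "claw": 0}, {"tx": 0.6, "ty": 0, "tz": 0.137, "ax": 0, "ay": -0.01, "az": 0, "claw": 0}, {"tx": 0.6, "ty": 0, "tz": 0.137, "ax": 0, "ay": -0.01, "az": 0, "claw": 0.4}, {"tx": 0.6, "ty": 0, "tz": 0.137, "ax": 0, "ay": -0.01, "az": 0, "claw": 0.8}, {"tx": 0.6, "ty": 0, "tz": 0.137, "ax": 0, "ay": -0.01, "az": 0, "claw": 0.8}, {"tx": 0.6, "ty": 0, "tz": 0.137, "ax": 0, "ay": -0.01, "az": 0, "claw": 0.8}]'

```text
time_s: 9.85
tool_pos: [0.5778, -0.1133, 0.1575]
orientation: [0.685, 0.178, 0.684, -0.177]
ft_force: [-0.3, 0.8, 2.8]
finger_gap: 0.0186
```

Run:
```python
from h import *
u=np.array([np.cos(np.radians(-29)),np.sin(np.radians(-29))])
to([*(A+.055*u),.155],frame(-29))
s=env.read_state();print(s["joints"].round(3),s["finger_gap"],s["ft_force"].round(1))
th=np.arange(15,151,15)
for k in range(4):
  C=R.from_quat(s["orientation"],scalar_first=True)
  pass
# deltas relative to a start crank angle a0, in frame with tool z=out(-29), y=perp
M=frame(-29)
def rows(a0,ths):
  for t in ths:
    d=[np.cos(np.radians(a0+t))-np.cos(np.radians(a0)),np.sin(np.radians(a0+t))-np.sin(np.radians(a0)),0]
    print(a0+t,np.round(M.T@np.array(d)*.055/.15,3))
for a0,n in ((-29,10),(121,10),(271,10),(421,5)):
  rows(a0,range(15,15*n+1,15));print()
```

```text
t [ 0.017 -0.001 -0.003] a [-0.001  0.001 -0.001] pos [ 0.5778 -0.1133  0.1575] t=9.85
[-3.990e-01  2.570e-01  1.633e+00  1.000e-03  1.250e+00 -1.463e+00] 0.01863961528008003 [-0.3  0.8  2.8]
-14 [ 0.     0.095 -0.012]
1 [ 0.     0.183 -0.049]
16 [ 0.     0.259 -0.107]
31 [ 0.     0.318 -0.183]
46 [ 0.     0.354 -0.272]
61 [ 0.     0.367 -0.367]
76 [ 0.     0.354 -0.462]
91 [ 0.     0.318 -0.55 ]
106 [ 0.     0.259 -0.626]
121 [ 0.     0.183 -0.684]

136 [ 0.    -0.088 -0.037]
151 [ 0.    -0.183 -0.049]
166 [ 0.    -0.278 -0.037]
181 [ 0.    -0.367  0.   ]
196 [ 0.    -0.443  0.058]
211 [ 0.    -0.501  0.134]
226 [ 0.    -0.538  0.223]
241 [ 0.    -0.55   0.318]
256 [ 0.    -0.538  0.412]
271 [ 0.    -0.501  0.501]

286 [0.    0.058 0.076]
301 [0.    0.134 0.134]
316 [0.    0.223 0.171]
331 [0.    0.318 0.183]
346 [0.    0.412 0.171]
361 [0.    0.501 0.134]
376 [0.    0.577 0.076]
391 [0.    0.635 0.   ]
406 [ 0.     0.672 -0.088]
421 [ 0.     0.684 -0.183]

436 [ 0.    -0.012 -0.095]
451 [ 0.    -0.049 -0.183]
466 [ 0.    -0.107 -0.259]
481 [ 0.    -0.183 -0.318]
496 [ 0.    -0.272 -0.354]
```

>>> apply_moves --deltas '[{"tx": 0, "ty": 0.095, "tz": -0.012, "ax": 0, "ay": 0, "az": 0, "claw": 0.8}, {"tx": 0, "ty": 0.183, "tz": -0.049, "ax": 0, "ay": 0, "az": 0, "claw": 0.8}, {"tx": 0, "ty": 0.259, "tz": -0.107, "ax": 0, "ay": 0, "az": 0, "claw": 0.8}, {"tx": 0, "ty": 0.318, "tz": -0.183, "ax": 0, "ay": 0, "az": 0, "claw": 0.8}, {"tx": 0, "ty": 0.318, "tz": -0.183, "ax": 0, "ay": 0, "az": 0, "claw": 0.8}]'

```text
time_s: 10.48
tool_pos: [0.5763, -0.0566, 0.1575]
orientation: [0.685, 0.177, 0.684, -0.177]
ft_force: [-1.8, 0.1, 1.5]
finger_gap: 0.0186
```

```bash
cat >> h.py <<'E'
def st():
    s=env.read_state();C=R.from_quat(s["orientation"],scalar_first=True).as_matrix()
    g=s["tool_pos"]-.019*C[:,0];d=g[:2]-A
    print("r %.4f ang %.1f"%(np.hypot(*d),np.degrees(np.arctan2(d[1],d[0]))),"g",g.round(4),"F",s["ft_force"].round(1),"tau",s["ft_torque"].round(2),"gap %.4f"%s["finger_gap"],"x",C[:,0].round(3),"t",s["time_s"])
E
python3 - <<'E'
from h import *
st();cam("side","s8.png",(200,130,400,330),3)
E
```

```text
r 0.0556 ang 32.5 g [ 0.5762 -0.0566  0.1765] F [-1.8  0.1  1.5] tau [0.02 0.29 0.03] gap 0.0186 x [ 0.001  0.001 -1.   ] t 10.475
```

View pics/s8.png

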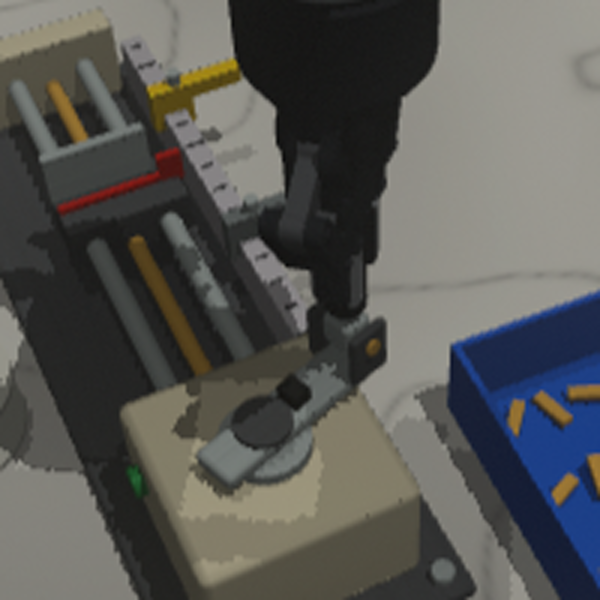

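```bash
cat >> h.py <<'E'
def rows(a0,a1,n,r=.055):
    s=env.read_state();M=R.from_quat(s["orientation"],scalar_first=True).as_matrix()
    p=s["tool_pos"]
    for t in np.linspace(a0,a1,n+1)[1:]:
        d=np.array([A[0]+r*np.cos(np.radians(t)),A[1]+r*np.sin(np.radians(t)),p[2]])-p
        q=M.T@d/.15; print("%.0f"%t,q.round(3))
E
python3 - <<'E'
from h import *
rows(32,182,10)
E
```

```text
47 [-0.     0.032 -0.093]
62 [-0.     0.043 -0.188]
77 [-0.     0.029 -0.282]
92 [-0.    -0.009 -0.37 ]
107 [-0.001 -0.069 -0.445]
122 [-0.001 -0.146 -0.502]
137 [-0.001 -0.235 -0.537]
152 [-0.001 -0.33  -0.548]
167 [-0.001 -0.425 -0.533]
182 [-0.001 -0.513 -0.495]
```

>>> apply_moves --deltas '[{"tx": 0, "ty": 0.032, "tz": -0.093, "ax": 0, "ay": 0, "az": 0, "claw": 0.8}, {"tx": 0, "ty": 0.043, "tz": -0.188, "ax": 0, "ay": 0, "az": 0, "claw": 0.8}, {"tx": 0, "ty": 0.029, "tz": -0.282, "ax": 0, "ay": 0, "az": 0, "claw": 0.8}, {"tx": 0, "ty": -0.009, "tz": -0.37, "ax": 0, "ay": 0, "az": 0, "claw": 0.8}, {"tx": 0, "ty": -0.069, "tz": -0.445, "ax": 0, "ay": 0, "az": 0, "claw": 0.8}, {"tx": 0, "ty": -0.146, "tz": -0.502, "ax": 0, "ay": 0, "az": 0, "claw": 0.8}, {"tx": 0, "ty": -0.235, "tz": -0.537, "ax": 0, "ay": 0, "az": 0, "claw": 0.8}, {"tx": 0, "ty": -0.33, "tz": -0.548, "ax": 0, "ay": 0, "az": 0, "claw": 0.8}, {"tx": 0, "ty": -0.425, "tz": -0.533, "ax": 0, "ay": 0, "az": 0, "claw": 0.8}, {"tx": 0, "ty": -0.513, "tz": -0.495, "ax": 0, "ay": 0, "az": 0, "claw": 0.8}]'

```text
time_s: 11.78
tool_pos: [0.4745, -0.0892, 0.1575]
orientation: [0.685, 0.178, 0.684, -0.177]
ft_force: [6.9, 2.0, -2.0]
finger_gap: 0.0185
```

Run:
```python
from h import *
st();rows(182,332,10)
```

```text
r 0.0549 ang -177.2 g [ 0.4745 -0.0892  0.1765] F [ 6.9  2.  -2. ] tau [ 0.35 -1.3  -0.01] gap 0.0185 x [ 0.003  0.002 -1.   ] t 11.775
197 [-0.    -0.071  0.056]
212 [-0.    -0.128  0.133]
227 [-0.    -0.163  0.222]
242 [-0.    -0.174  0.317]
257 [ 0.    -0.159  0.412]
272 [ 0.    -0.121  0.5  ]
287 [ 0.001 -0.061  0.575]
302 [0.001 0.016 0.632]
317 [0.001 0.105 0.667]
332 [0.001 0.2   0.677]
```

>>> apply_moves --deltas '[{"tx": 0, "ty": -0.071, "tz": 0.056, "ax": 0, "ay": 0, "az": 0, "claw": 0.8}, {"tx": 0, "ty": -0.128, "tz": 0.133, "ax": 0, "ay": 0, "az": 0, "claw": 0.8}, {"tx": 0, "ty": -0.163, "tz": 0.222, "ax": 0, "ay": 0, "az": 0, "claw": 0.8}, {"tx": 0, "ty": -0.174, "tz": 0.317, "ax": 0, "ay": 0, "az": 0, "claw": 0.8}, {"tx": 0, "ty": -0.159, "tz": 0.412, "ax": 0, "ay": 0, "az": 0, "claw": 0.8}, {"tx": 0, "ty": -0.121, "tz": 0.5, "ax": 0, "ay": 0, "az": 0, "claw": 0.8}, {"tx": 0, "ty": -0.061, "tz": 0.575, "ax": 0, "ay": 0, "az": 0, "claw": 0.8}, {"tx": 0, "ty": 0.016, "tz": 0.632, "ax": 0, "ay": 0, "az": 0, "claw": 0.8}, {"tx": 0, "ty": 0.105, "tz": 0.667, "ax": 0, "ay": 0, "az": 0, "claw": 0.8}, {"tx": 0, "ty": 0.2, "tz": 0.677, "ax": 0, "ay": 0, "az": 0, "claw": 0.8}]'

```text
time_s: 13.02
tool_pos: [0.5785, -0.1121, 0.1575]
orientation: [0.685, 0.178, 0.684, -0.177]
ft_force: [-2.0, -1.0, 0.3]
finger_gap: 0.0185
```

Run:
```python
from h import *
st();cam("top","t3.png",(100,200,400,370),2.6);cam("side","s9.png",(170,130,370,330),3);rows(-29,76,7)
```

```text
r 0.0554 ang -27.5 g [ 0.5784 -0.1121  0.1765] F [-2.  -1.   0.3] tau [-0.16  0.39  0.03] gap 0.0185 x [ 0.003  0.001 -1.   ] t 13.025
-14 [ 0.     0.077 -0.014]
1 [ 0.     0.165 -0.05 ]
16 [ 0.001  0.241 -0.108]
31 [ 0.001  0.299 -0.184]
46 [ 0.001  0.336 -0.273]
61 [ 0.     0.349 -0.368]
76 [ 0.     0.336 -0.463]
```

View pics/t3.png

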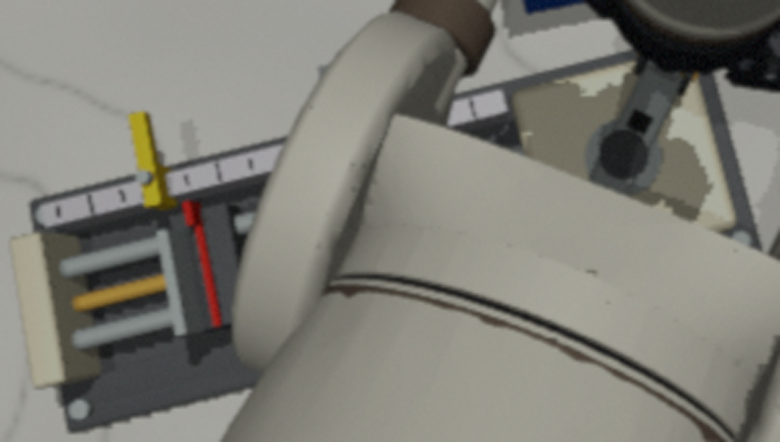

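View pics/s9.png

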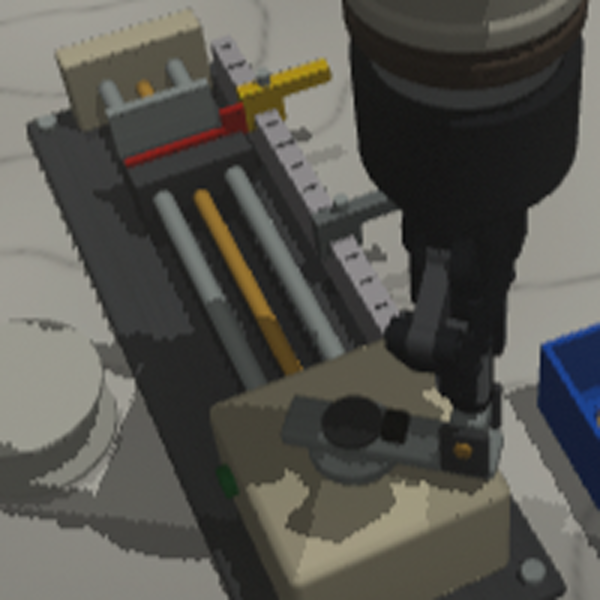

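Run:
```python
from h import *
cam("top","t4.png",(140,235,200,285),12);cam("side","s10.png",(210,145,290,195),9)
```

```text
(no output)
```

View pics/t4.png

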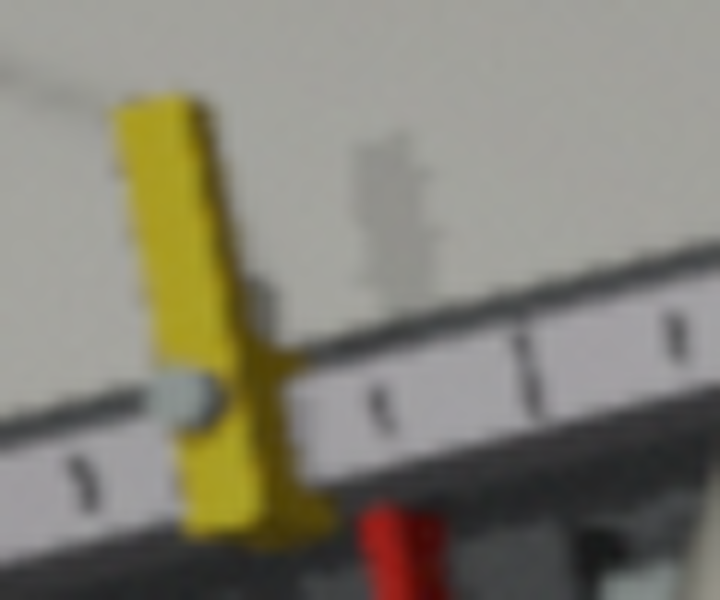

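View pics/s10.png

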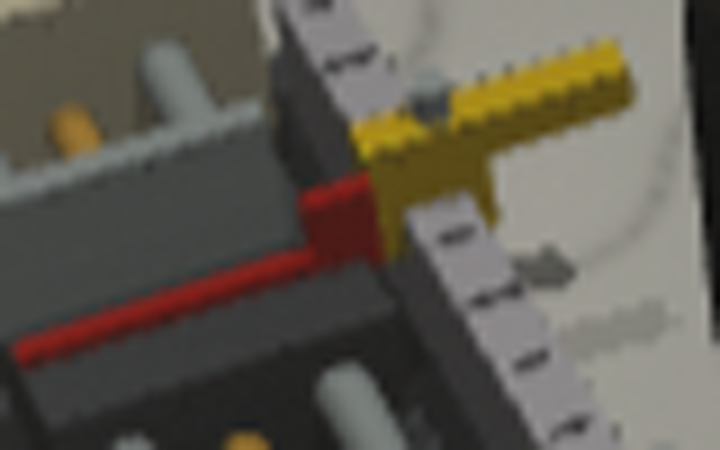

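Run:
```python
from h import *
t=cam("top");s=cam("side")
d=np.array([-.223,.975])
f=lambda P:np.round([*P,P[:2]@d],4)
for q in ((383,514),): print("P top",f(atz(t,140+q[0]/12,235+q[1]/12,.075)))
print("Y top",f(atz(t,140+228/12,235+530/12,.066)))
print("P side",f(atz(s,210+370/9,145+179/9,.075)))
print("Y side",f(atz(s,210+358/9,145+142/9,.066)))
# rod direction from static points: far/near ends of lamps scale edge
```

```text
P top [0.5106 0.1699 0.075  0.0518]
Y top [0.5098 0.1931 0.066  0.0746]
P side [0.5111 0.1672 0.075  0.0491]
Y side [0.5105 0.1888 0.066  0.0702]
```

Run:
```python
from h import *
rows(-28,122,10)
```

```text
-13 [ 0.     0.094 -0.015]
2 [ 0.     0.182 -0.053]
17 [ 0.001  0.257 -0.113]
32 [ 0.001  0.314 -0.19 ]
47 [ 0.     0.349 -0.279]
62 [ 0.     0.359 -0.374]
77 [-0.     0.345 -0.469]
92 [-0.     0.307 -0.557]
107 [-0.001  0.247 -0.632]
122 [-0.001  0.17  -0.688]
```

>>> apply_moves --deltas '[{"tx": 0, "ty": 0.094, "tz": -0.015, "ax": 0, "ay": 0, "az": 0, "claw": 0.8}, {"tx": 0, "ty": 0.182, "tz": -0.053, "ax": 0, "ay": 0, "az": 0, "claw": 0.8}, {"tx": 0, "ty": 0.257, "tz": -0.113, "ax": 0, "ay": 0, "az": 0, "claw": 0.8}, {"tx": 0, "ty": 0.314, "tz": -0.19, "ax": 0, "ay": 0, "az": 0, "claw": 0.8}, {"tx": 0, "ty": 0.349, "tz": -0.279, "ax": 0, "ay": 0, "az": 0, "claw": 0.8}, {"tx": 0, "ty": 0.359, "tz": -0.374, "ax": 0, "ay": 0, "az": 0, "claw": 0.8}, {"tx": 0, "ty": 0.345, "tz": -0.469, "ax": 0, "ay": 0, "az": 0, "claw": 0.8}, {"tx": 0, "ty": 0.307, "tz": -0.557, "ax": 0, "ay": 0, "az": 0, "claw": 0.8}, {"tx": 0, "ty": 0.247, "tz": -0.632, "ax": 0, "ay": 0, "az": 0, "claw": 0.8}, {"tx": 0, "ty": 0.247, "tz": -0.632, "ax": 0, "ay": 0, "az": 0, "claw": 0.8}]'

```text
time_s: 14.58
tool_pos: [0.5118, -0.0342, 0.1575]
orientation: [0.685, 0.178, 0.684, -0.177]
ft_force: [-0.3, -2.1, -1.9]
finger_gap: 0.0188
```

Run:
```python
from h import *
st();cam("top","t5.png",(130,235,190,285),12);cam("side","s11.png",(210,135,290,185),9)
```

```text
r 0.0552 ang 108.6 g [ 0.5117 -0.0342  0.1765] F [-0.3 -2.1 -1.9] tau [-0.44  0.06 -0.01] gap 0.0188 x [ 0.002  0.001 -1.   ] t 14.575
```

View pics/t5.png

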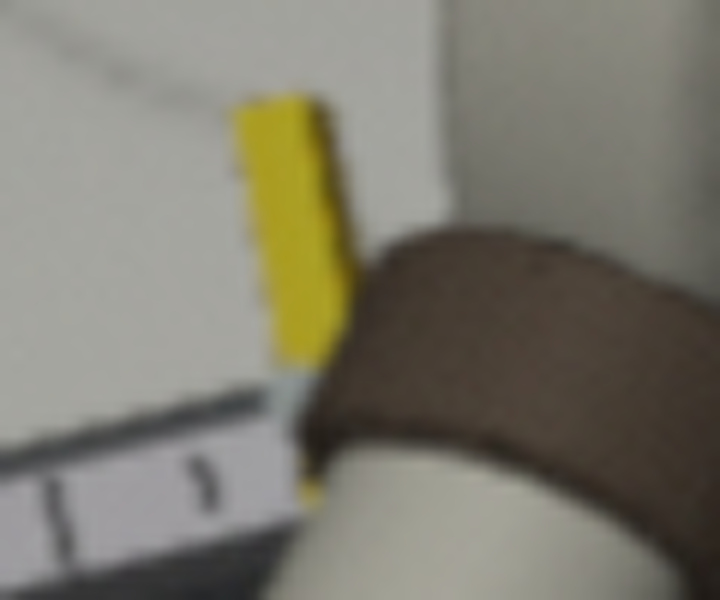

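View pics/s11.png

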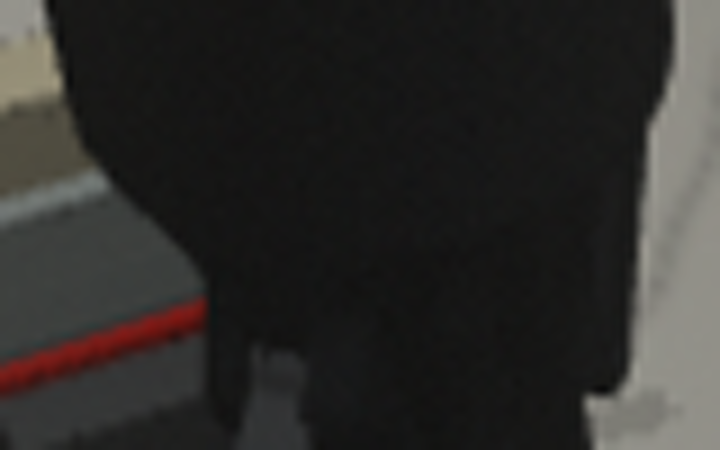

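Run:
```python
from h import *
rows(108,128,2)
```

```text
118 [-0.    -0.053 -0.04 ]
128 [-0.   -0.11 -0.07]
```

>>> apply_moves --deltas '[{"tx": 0, "ty": -0.053, "tz": -0.04, "ax": 0, "ay": 0, "az": 0, "claw": 0.8}, {"tx": 0, "ty": -0.11, "tz": -0.07, "ax": 0, "ay": 0, "az": 0, "claw": 0.8}, {"tx": 0, "ty": -0.11, "tz": -0.07, "ax": 0, "ay": 0, "az": 0, "claw": 0.8}, {"tx": 0, "ty": -0.11, "tz": -0.07, "ax": 0, "ay": 0, "az": 0, "claw": 0.8}]'

```text
time_s: 15.18
tool_pos: [0.4952, -0.0434, 0.1575]
orientation: [0.685, 0.178, 0.684, -0.177]
ft_force: [-0.6, -1.2, -0.5]
finger_gap: 0.0184
```

Run:
```python
from h import *
st();cam("wrist","w5.png");cam("top","t6.png",(100,200,400,370),2.6)
```

```text
r 0.0549 ang 128.4 g [ 0.4952 -0.0435  0.1765] F [-0.6 -1.2 -0.5] tau [-0.26  0.07  0.06] gap 0.0184 x [ 0.002  0.001 -1.   ] t 15.175
```

View pics/w5.png

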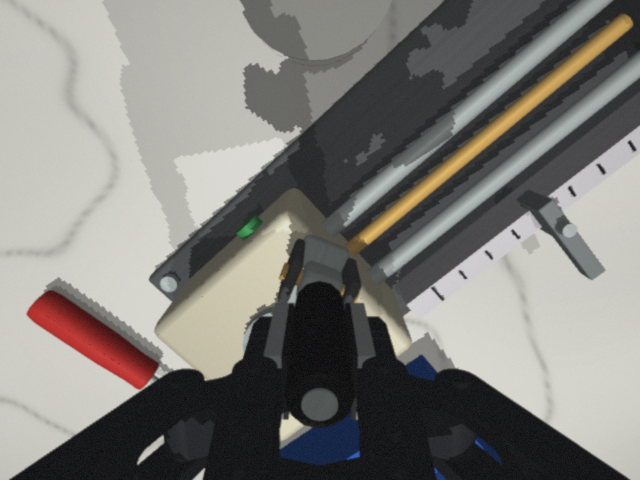

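View pics/t6.png

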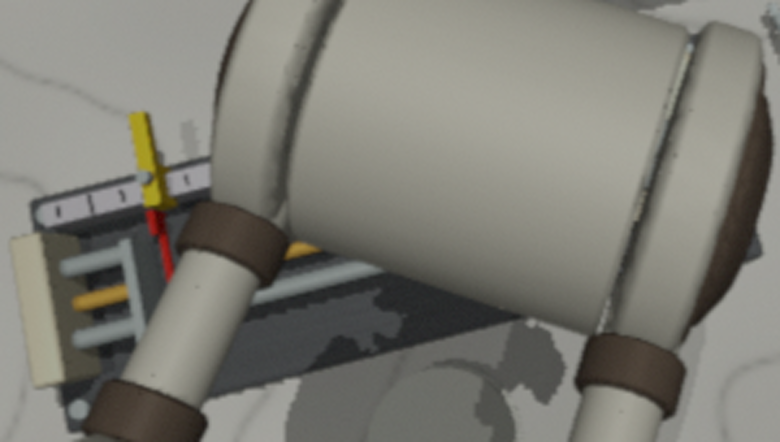

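Top view now shows the pointer; measure.

Run:
```python
from h import *
cam("top","t7.png",(140,260,180,293),18)
```

```text
(no output)
```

View pics/t7.png

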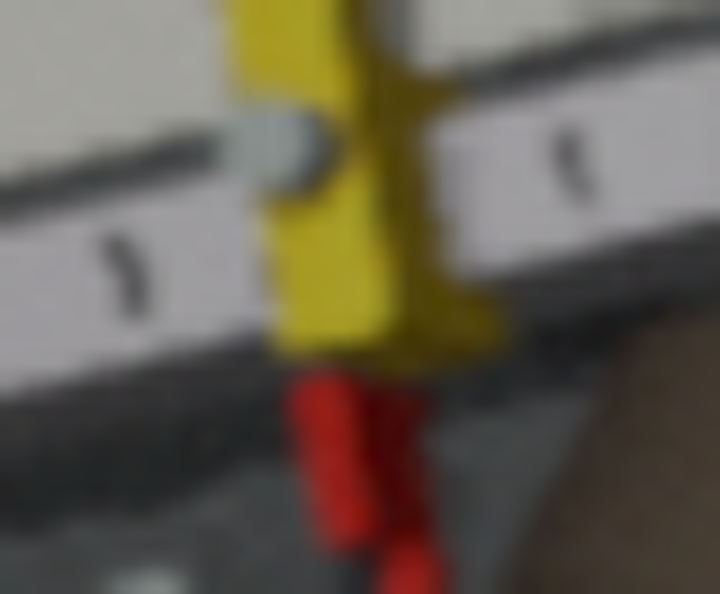

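Run:
```python
from h import *
t=cam("top");d=np.array([-.223,.975])
for n,q,z in (("P",(330,380),.075),("Y",(337,342),.066)):
    P=atz(t,140+q[0]/18,260+q[1]/18,z);print(n,P.round(4),(P[:2]@d).round(4))
```

```text
P [0.5061 0.1906 0.075 ] 0.073
Y [0.51   0.1935 0.066 ] 0.075
```

Run:
```python
from h import *
rows(128,136,1)
```

```text
136 [-0.    -0.048 -0.017]
```

>>> apply_moves --deltas '[{"tx": 0, "ty": -0.048, "tz": -0.017, "ax": 0, "ay": 0, "az": 0, "claw": 0.8}, {"tx": 0, "ty": -0.048, "tz": -0.017, "ax": 0, "ay": 0, "az": 0, "claw": 0.8}, {"tx": 0, "ty": -0.048, "tz": -0.017, "ax": 0, "ay": 0, "az": 0, "claw": 0.5}, {"tx": 0, "ty": -0.048, "tz": -0.017, "ax": 0, "ay": 0, "az": 0, "claw": 0.2}, {"tx": 0, "ty": -0.048, "tz": -0.017, "ax": 0, "ay": 0, "az": 0, "claw": 0}, {"tx": -0.25, "ty": -0.048, "tz": -0.017, "ax": 0, "ay": 0, "az": 0, "claw": 0}, {"tx": -0.5, "ty": -0.048, "tz": -0.017, "ax": 0, "ay": 0, "az": 0, "claw": 0}, {"tx": -0.7, "ty": -0.048, "tz": -0.017, "ax": 0, "ay": 0, "az": 0, "claw": 0}, {"tx": -0.7, "ty": -0.048, "tz": -0.017, "ax": 0, "ay": 0, "az": 0, "claw": 0}]'

```text
time_s: 16.5
tool_pos: [0.491, -0.0489, 0.2653]
orientation: [0.687, 0.178, 0.682, -0.177]
ft_force: [0.2, 0.0, -0.6]
finger_gap: 0.0856
```

Run:
```python
from h import *
st();cam("wrist","w6.png");cam("side","s12.png",(170,100,370,300),3);cam("top","t8.png",(140,250,200,300),12)
```

```text
r 0.0538 ang 135.6 g [ 0.4909 -0.0489  0.2843] F [ 0.2  0.  -0.6] tau [-0.    0.01 -0.02] gap 0.0856 x [ 0.008 -0.    -1.   ] t 16.5
```

View pics/w6.png

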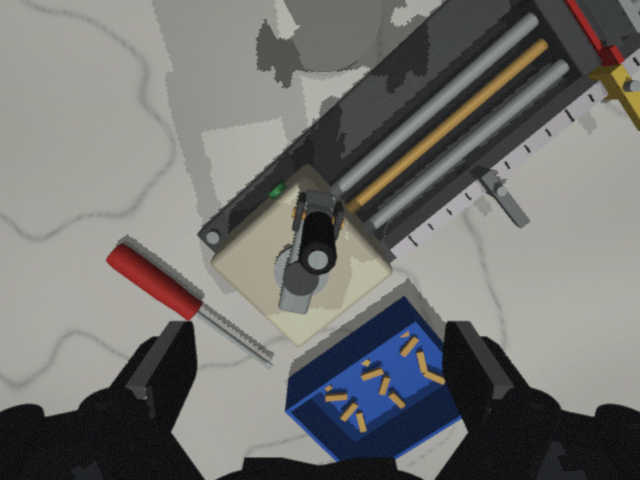

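View pics/s12.png

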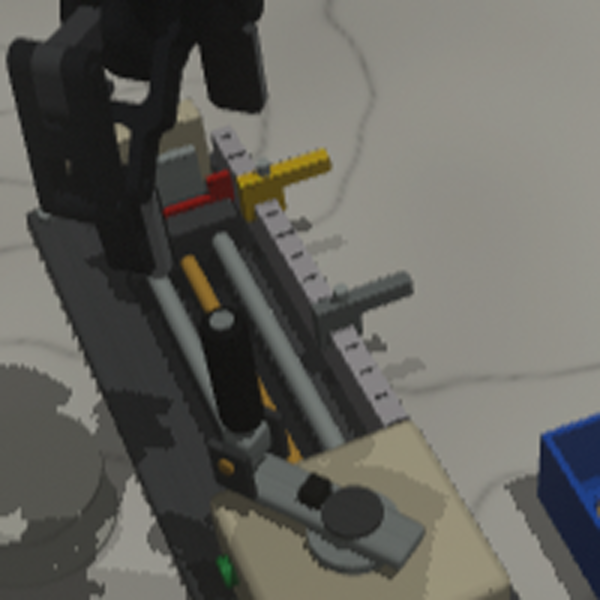

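View pics/t8.png

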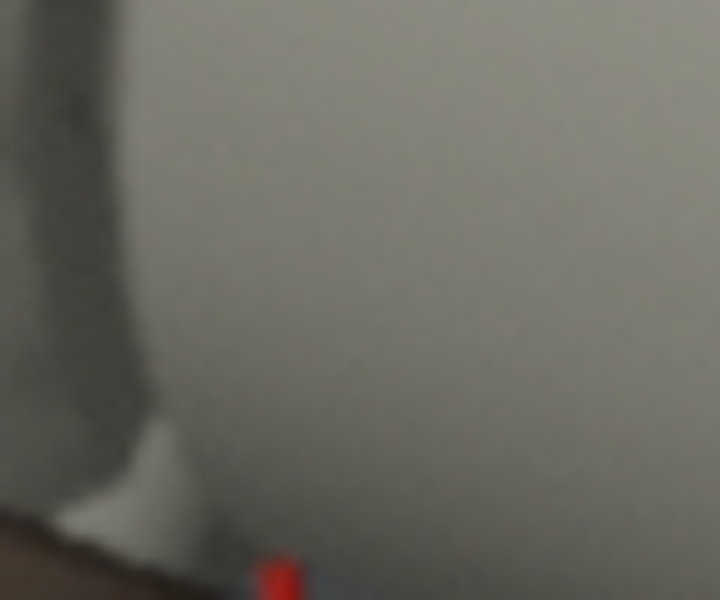

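Run:
```python
from h import *
cam("side","s13.png",(225,140,285,185),12)
```

```text
(no output)
```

View pics/s13.png

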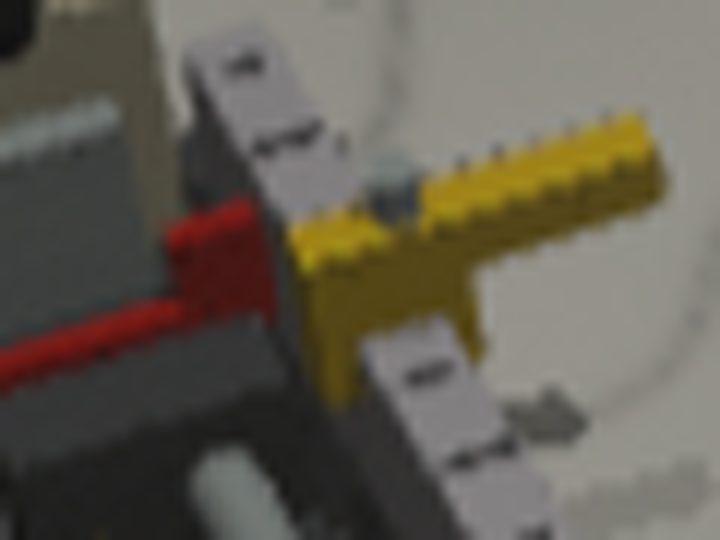

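Run:
```python
from h import *
s=cam("side");d=np.array([-.223,.975])
for n,q,z in (("P",(252,208),.075),("Y",(297,250),.066),("Yback",(290,230),.066),("Yfr",(305,272),.066)):
    P=atz(s,225+q[0]/12,140+q[1]/12,z);print(n,P.round(4),(P[:2]@d).round(4))
```

```text
P [0.5051 0.189  0.075 ] 0.0717
Y [0.5104 0.1886 0.066 ] 0.0701
Yback [0.51   0.1933 0.066 ] 0.0747
Yfr [0.5109 0.1835 0.066 ] 0.065
```

Run:
```python
from h import *
c=cam("wrist","w7.png",(240,160,400,320),4)
for a in (132,136,140):
  u=np.array([np.cos(np.radians(a)),np.sin(np.radians(a))])
  print(a,[((proj(c,p)-[240,160])*4).round() for p in ([*(A+.055*u),.202],[*(A+.055*u),.122],[*(A-.032*u),.102],[*A,.105])])
```

```text
132 [array([353., 445.]), array([343., 269.]), array([197., 642.]), array([247., 507.])]
136 [array([324., 437.]), array([322., 262.]), array([208., 645.]), array([247., 507.])]
140 [array([295., 430.]), array([300., 258.]), array([219., 647.]), array([247., 507.])]
```

View pics/w7.png

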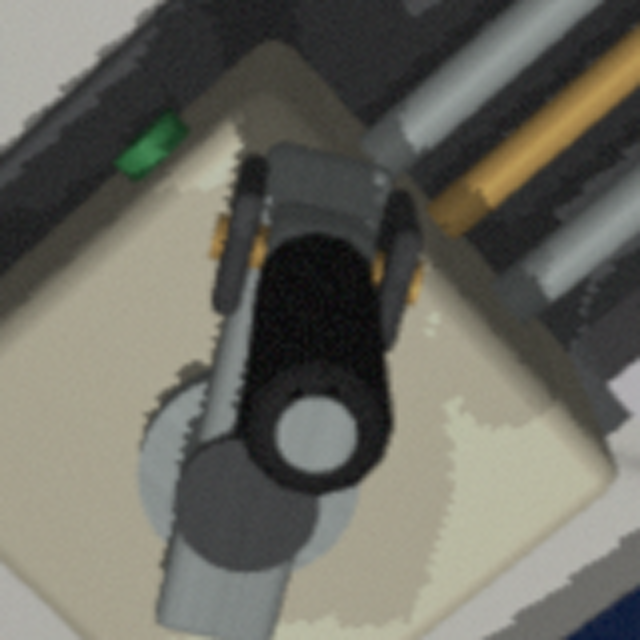

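```bash
cat >> h.py <<'E'
AN=136.7
def W(rad,z):
    u=np.array([np.cos(np.radians(AN)),np.sin(np.radians(AN))]);return [*(A+rad*u),z]
E
python3 - <<'E'
from h import *
M=frame(AN-180)
to(W(.10,.265),M);to(W(.10,.165),M)
E
```

```text
t [-0.026  0.072 -0.286] a [ 0.166 -0.001 -0.001] pos [ 0.4888 -0.0482  0.261 ] t=16.80
t [ 0.64   0.07  -0.285] a [ 0.166 -0.001 -0.001] pos [ 0.4888 -0.0482  0.261 ] t=16.80
```

>>> apply_moves --deltas '[{"tx": -0.02, "ty": 0.03, "tz": -0.14, "ax": 0.08, "ay": 0, "az": 0, "claw": 0.5}, {"tx": -0.02, "ty": 0.07, "tz": -0.286, "ax": 0.166, "ay": 0, "az": 0, "claw": 1}, {"tx": -0.02, "ty": 0.07, "tz": -0.286, "ax": 0.166, "ay": 0, "az": 0, "claw": 1}, {"tx": -0.02, "ty": 0.07, "tz": -0.286, "ax": 0.166, "ay": 0, "az": 0, "claw": 1}, {"tx": 0.3, "ty": 0.07, "tz": -0.286, "ax": 0.166, "ay": 0, "az": 0, "claw": 1}, {"tx": 0.64, "ty": 0.07, "tz": -0.286, "ax": 0.166, "ay": 0, "az": 0, "claw": 1}, {"tx": 0.64, "ty": 0.07, "tz": -0.286, "ax": 0.166, "ay": 0, "az": 0, "claw": 1}]'

```text
time_s: 17.68
tool_pos: [0.4535, -0.0174, 0.1612]
orientation: [0.653, 0.261, 0.661, -0.26]
ft_force: [0.8, 0.8, -0.2]
finger_gap: 0.0002
```

Run:
```python
from h import *
M=frame(AN-180);st()
s=env.read_state();C=R.from_quat(s["orientation"],scalar_first=True).as_matrix()
print((s["tool_pos"]-W(.1,.165)).round(4),C.round(3))
for ph in (90,80,70,60,50,40,30,20,10,0):
    p=np.radians(ph);S=.045+.017*(90-ph)/90
    inw=S*np.cos(p)-.010*np.sin(p)-.011; z=.122+S*np.sin(p)+.010*np.cos(p)
    print(ph,round(inw,4),round(z,4));to(W(.055-inw,z),M)
```

```text
r 0.1024 ang 137.6 g [ 0.4537 -0.0175  0.1801] F [ 0.8  0.8 -0.2] tau [-0.02 -0.   -0.  ] gap 0.0002 x [-0.009  0.005 -1.   ] t 17.675
[-0.003   0.0005 -0.0038] [[-0.009  0.686  0.728]
 [ 0.005  0.728 -0.686]
 [-1.    -0.003 -0.01 ]]
90 -0.021 0.167
t [-0.041  0.011  0.177] a [-0.    -0.007  0.002] pos [ 0.4535 -0.0174  0.1612] t=17.68
80 -0.0127 0.1699
t [-0.061  0.011  0.232] a [-0.    -0.007  0.002] pos [ 0.4535 -0.0174  0.1612] t=17.68
70 -0.0037 0.1713
t [-0.07   0.011  0.292] a [-0.    -0.007  0.002] pos [ 0.4535 -0.0174  0.1612] t=17.68
60 0.0057 0.1709
t [-0.069  0.011  0.354] a [-0.    -0.007  0.002] pos [ 0.4535 -0.0174  0.1612] t=17.68
50 0.0151 0.1687
t [-0.055  0.011  0.417] a [-0.    -0.007  0.002] pos [ 0.4535 -0.0174  0.1612] t=17.68
40 0.0243 0.1647
t [-0.028  0.011  0.479] a [-0.    -0.007  0.002] pos [ 0.4535 -0.0174  0.1612] t=17.68
30 0.0328 0.1588
t [0.01  0.011 0.536] a [-0.    -0.007  0.002] pos [ 0.4535 -0.0174  0.1612] t=17.68
20 0.0403 0.1513
t [0.06  0.012 0.586] a [-0.    -0.007  0.002] pos [ 0.4535 -0.0174  0.1612] t=17.68
10 0.0465 0.1423
t [0.119 0.012 0.628] a [-0.    -0.007  0.002] pos [ 0.4535 -0.0174  0.1612] t=17.68
0 0.051 0.132
t [0.188 0.012 0.659] a [-0.    -0.007  0.002] pos [ 0.4535 -0.0174  0.1612] t=17.68
```

>>> apply_moves --deltas '[{"tx": -0.04, "ty": 0.011, "tz": 0.15, "ax": 0, "ay": -0.007, "az": 0, "claw": 1}, {"tx": -0.06, "ty": 0.011, "tz": 0.232, "ax": 0, "ay": -0.007, "az": 0, "claw": 1}, {"tx": -0.07, "ty": 0.011, "tz": 0.292, "ax": 0, "ay": -0.007, "az": 0, "claw": 1}, {"tx": -0.069, "ty": 0.011, "tz": 0.354, "ax": 0, "ay": -0.007, "az": 0, "claw": 1}, {"tx": -0.055, "ty": 0.011, "tz": 0.417, "ax": 0, "ay": -0.007, "az": 0, "claw": 1}, {"tx": -0.028, "ty": 0.011, "tz": 0.479, "ax": 0, "ay": -0.007, "az": 0, "claw": 1}, {"tx": -0.028, "ty": 0.011, "tz": 0.479, "ax": 0, "ay": -0.007, "az": 0, "claw": 1}]'

```text
time_s: 18.55
tool_pos: [0.5072, -0.066, 0.1642]
orientation: [0.657, 0.26, 0.658, -0.262]
ft_force: [0.6, 0.4, -0.2]
finger_gap: 0.0
```

Run:
```python
from h import *
M=frame(AN-180);st();cam("side","s14.png",(170,130,370,330),3)
for ph in (40,30,20,10,0):
    p=np.radians(ph);S=.045+.017*(90-ph)/90
    inw=S*np.cos(p)-.010*np.sin(p)-.011; z=.122+S*np.sin(p)+.010*np.cos(p)
    to(W(.055-inw,z),M)
```

```text
r 0.0302 ang 137.1 g [ 0.5072 -0.0659  0.1832] F [ 0.6  0.4 -0.2] tau [ 0.01 -0.03 -0.02] gap 0.0000 x [-0.002 -0.002 -1.   ] t 18.55
t [-0.002  0.001 -0.002] a [-0.    -0.     0.002] pos [ 0.507  -0.0657  0.1643] t=18.60
t [0.037 0.001 0.055] a [-0.    -0.     0.002] pos [ 0.507  -0.0657  0.1643] t=18.60
t [0.087 0.002 0.105] a [-0.    -0.     0.002] pos [ 0.507  -0.0657  0.1643] t=18.60
t [0.147 0.002 0.146] a [-0.    -0.     0.002] pos [ 0.507  -0.0657  0.1643] t=18.60
t [0.215 0.002 0.177] a [-0.    -0.     0.002] pos [ 0.507  -0.0657  0.1643] t=18.60
```

View pics/s14.png

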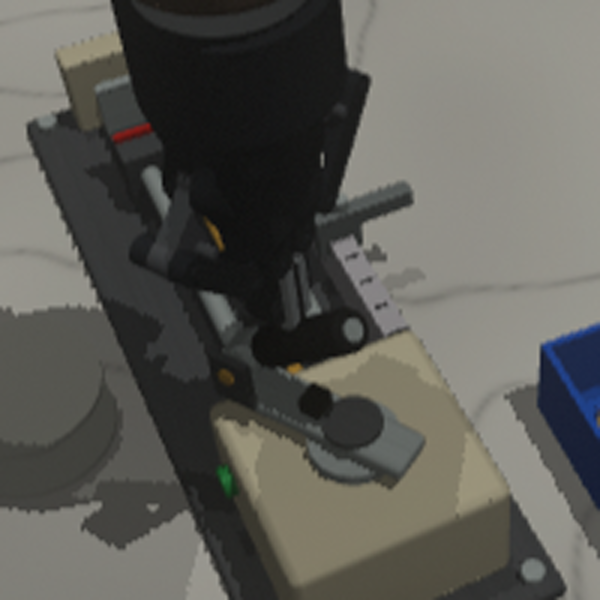

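Folding as expected. Continue to flat and press.

>>> apply_moves --deltas '[{"tx": 0.037, "ty": 0.001, "tz": 0.055, "ax": 0, "ay": 0, "az": 0, "claw": 1}, {"tx": 0.087, "ty": 0.001, "tz": 0.105, "ax": 0, "ay": 0, "az": 0, "claw": 1}, {"tx": 0.147, "ty": 0.001, "tz": 0.146, "ax": 0, "ay": 0, "az": 0, "claw": 1}, {"tx": 0.2, "ty": 0.001, "tz": 0.177, "ax": 0, "ay": 0, "az": 0, "claw": 1}, {"tx": 0.22, "ty": 0.001, "tz": 0.177, "ax": 0, "ay": 0, "az": 0, "claw": 1}, {"tx": 0.23, "ty": 0.001, "tz": 0.177, "ax": 0, "ay": 0, "az": 0, "claw": 1}, {"tx": 0.23, "ty": 0.001, "tz": 0.177, "ax": 0, "ay": 0, "az": 0, "claw": 1}]'

```text
time_s: 19.48
tool_pos: [0.5272, -0.0841, 0.1313]
orientation: [0.658, 0.26, 0.657, -0.262]
ft_force: [-1.9, 0.6, 6.7]
finger_gap: 0.0002
```

Run:
```python
from h import *
st()
```

```text
r 0.0032 ang 130.8 g [ 0.5272 -0.0841  0.1503] F [-1.9  0.6  6.7] tau [0.12 0.28 0.02] gap 0.0002 x [ 0.    -0.003 -1.   ] t 19.475
```

>>> apply_moves --deltas '[{"tx": 0.02, "ty": 0, "tz": 0.0, "ax": 0, "ay": 0, "az": 0, "claw": 1}, {"tx": 0.03, "ty": 0, "tz": 0.0, "ax": 0, "ay": 0, "az": 0, "claw": 1}, {"tx": 0.03, "ty": 0, "tz": 0.0, "ax": 0, "ay": 0, "az": 0, "claw": 1}]'

```text
time_s: 19.85
tool_pos: [0.5282, -0.0836, 0.13]
orientation: [0.658, 0.26, 0.656, -0.261]
ft_force: [-6.7, 5.6, 18.9]
finger_gap: 0.0003
```

>>> apply_moves --deltas '[{"tx": -0.15, "ty": 0, "tz": 0.0, "ax": 0, "ay": 0, "az": 0, "claw": 1}, {"tx": -0.4, "ty": 0, "tz": 0.0, "ax": 0, "ay": 0, "az": 0, "claw": 1}, {"tx": -0.8, "ty": 0, "tz": 0.0, "ax": 0, "ay": 0, "az": 0, "claw": 1}, {"tx": -1.0, "ty": 0, "tz": -0.3, "ax": 0, "ay": 0, "az": 0, "claw": 1}, {"tx": -1.0, "ty": 0, "tz": -0.7, "ax": 0, "ay": 0, "az": 0, "claw": 1}, {"tx": -1.0, "ty": -0.3, "tz": -1.0, "ax": 0, "ay": 0, "az": 0, "claw": 1}, {"tx": -1.0, "ty": -0.6, "tz": -1.0, "ax": 0, "ay": 0, "az": 0, "claw": 1}, {"tx": -1.0, "ty": -1.0, "tz": -1.0, "ax": 0, "ay": 0, "az": 0, "claw": 1}]'

```text
time_s: 20.85
tool_pos: [0.3149, -0.0896, 0.2796]
orientation: [0.659, 0.259, 0.656, -0.26]
ft_force: [-0.5, -2.3, 1.0]
finger_gap: 0.0003
```

Run:
```python
from h import *
st();cam("top","t9.png");cam("side","s15.png",(170,100,410,300),3)
cam("top","t10.png",(130,250,190,300),12)
```

```text
r 0.2145 ang -179.2 g [ 0.3148 -0.0895  0.2986] F [-0.5 -2.3  1. ] tau [-0.08  0.03  0.02] gap 0.0003 x [ 0.003 -0.003 -1.   ] t 20.85
```

View pics/t9.png

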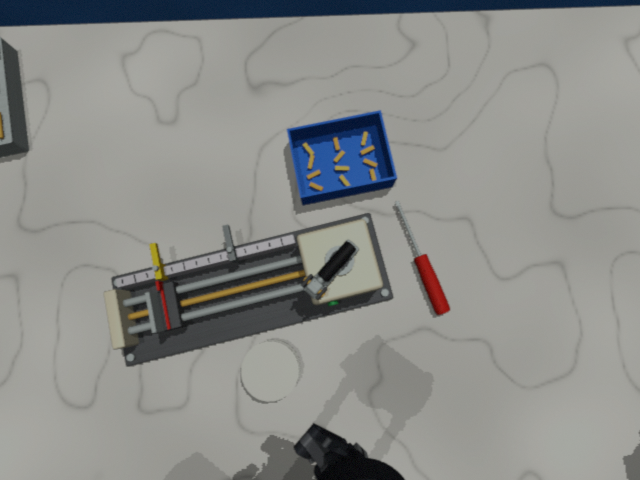

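View pics/s15.png

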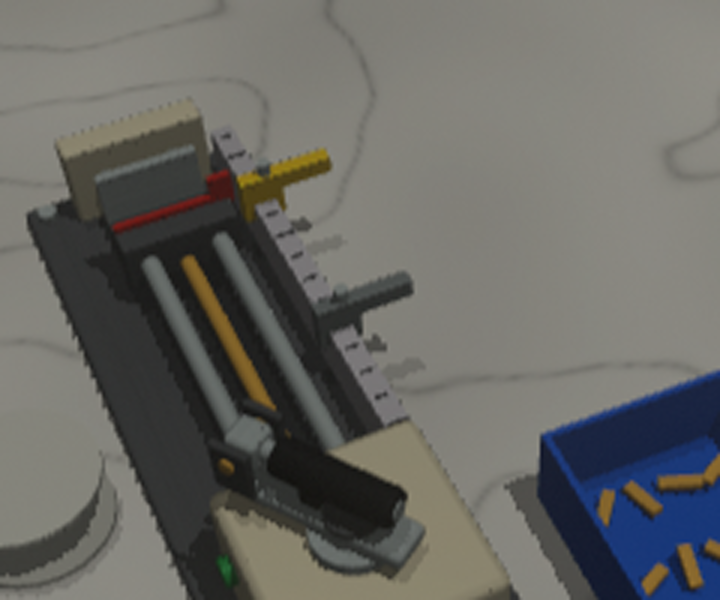

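View pics/t10.png

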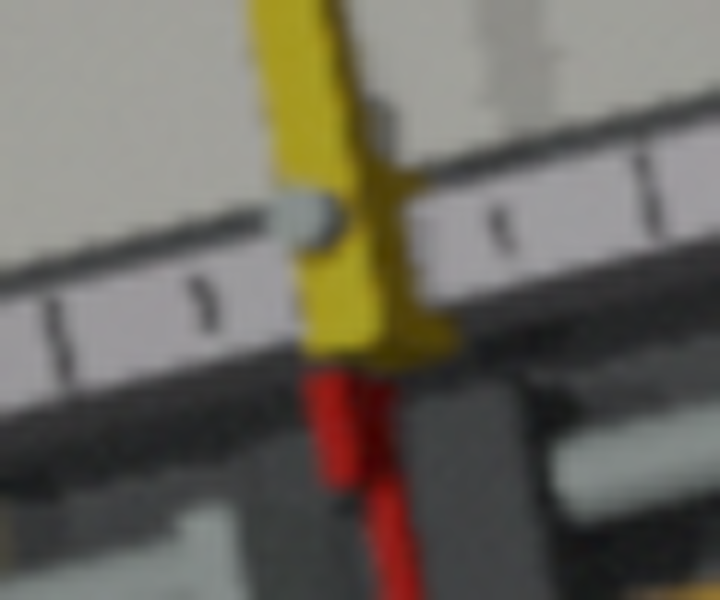

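Run:
```python
from h import *
t=cam("top");s=cam("side","s16.png",(230,230,330,305),7);d=np.array([-.223,.975])
for n,q,z in (("P",(331,376),.075),("Y",(347,350),.066)):
    P=atz(t,130+q[0]/12,250+q[1]/12,z);print(n,P.round(4),(P[:2]@d).round(4))
for a in (135,137,139):
  AN=a
  u=np.array([np.cos(np.radians(a)),np.sin(np.radians(a))])
  print(a,[((proj(s,[*(A+r*u),.122])-[230,230])*7).round() for r in (.055,.039,-.025)])
print("lifted tip",((proj(s,[*(A-.025*u),.126])-[230,230])*7).round())
```

```text
P [0.5058 0.1917 0.075 ] 0.0742
Y [0.5098 0.1932 0.066 ] 0.0747
135 [array([162., 104.]), array([229., 138.]), array([505., 277.])]
137 [array([157., 111.]), array([225., 143.]), array([508., 274.])]
139 [array([151., 118.]), array([221., 148.]), array([510., 271.])]
lifted tip [509. 258.]
```

View pics/s16.png

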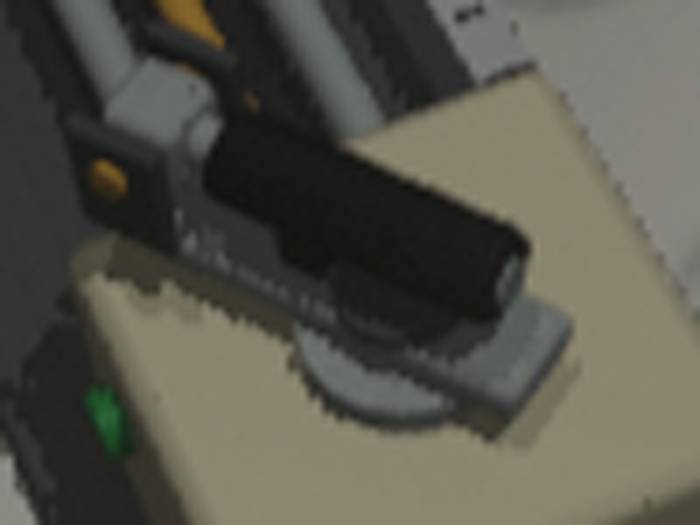

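Run:
```python
from h import *
st();print(env.sign_off())
```

```text
r 0.2133 ang -179.2 g [ 0.316  -0.0895  0.2987] F [ 0.6 -0.1  0.3] tau [-0.02 -0.03  0.01] gap 0.0001 x [ 0.003 -0.002 -1.   ] t 21.1
the job is handed in; nothing more can be done
None
```

The wire length stop is set at the yellow clamp, the handle is folded back down, and the job is handed in at about 21 s of the 72 s allowed.

- **Handle up:** I gripped the folded handle and lifted it to about 58°. I then pushed it with closed fingers until it met its upper stop at about 12 N.
- **Cranking:** I gripped the upright handle from above and turned the crank counter-clockwise by about 1.46 turns. That moved the carriage to the yellow clamp.
- **Handle down:** I pushed the handle over onto the crank arm and pressed it against its stop with about 19 N. Then I moved the gripper clear.

My last checks:
- **Pointer:** The two cameras disagree by about 2 mm, which is close to the calibration error. The top camera, after folding, puts the pointer 0.5 mm short of the clamp's middle. The side camera, measured before folding, put it about 1.6 mm past. Both are inside the 5 mm tolerance.
- **Handle:** In the side view its end is within about 1 mm of where a flat-folded handle should be.
- **Surroundings:** The bin, spool and screwdriver look unmoved by eye. The gripper is about 0.2 m from the crank and touching nothing.

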